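From filing to checking: files into the drawer, test bars onto their rest

ROBOT

A 6-joint arm with a two-finger parallel gripper is mounted at the origin on the work surface. World frame = base frame: x ahead of the robot, y to its left, z up, the work surface at z = 0. Lengths are in m, angles in rad, forces in N, time in s.
With the tool pointing down it reaches from about 0.3 to 0.775 m from the base axis. Payload 14.6 kg.
Tool frame: the origin (TCP) lies between the finger pads; the fingertips stand 19 mm ahead of it and the grasp point (between the pads) is the TCP; z points along the fingers, y is the direction in which the jaws open and shut (so a half turn about z gives the same grasp; the last joint's range is limited). The gripper opens to 94 mm and grips with 3 to 60 N. Pads are 16 mm wide; open, the fingers measure 119 mm over their backs; the gripper's body (75 mm by 177 mm) begins 78 mm behind the grasp point.
Start: joints at [-1.291, 0.3, 1.521, -0, 1.321, -0.067], TCP at [0.187, -0.517, 0.224] pointing down, gripper open.
Joint ranges: [-3.03, 3.03], [-0.79, 2.21], [0.23, 2.52], [-1.04, 4.18], [0, 3.07], [-2.55, 2.55]. Speed limits (rad/s): [2.22, 2.22, 2.57, 3.14, 3.14, 3.14].

INTERFACE

Orientations are given as [roll, pitch, yaw] about the fixed x, y, z axes, in that order (R = Rz(yaw) Ry(pitch) Rx(roll)).
In Python, from station import telemetry, vision, ctrl gives the robot as it stands. The module is installed in compiled form; this text tells all that it offers.
- The arm moves only by the shell command python3 -m creep 'ROWS' [FORCE]. ROWS is JSON, a list of rows, each a list of 3 entries, a list of its own where there are three numbers: the shift along the tool's x, y, z in units of 50 mm (1.0 is 50 mm), then the turn about the tool's z in units of 8 degrees (1.0 is 8 degrees), then the opening, from 0 (shut) to 1 (fully open). In form: [[[tx, ty, tz], twist, gripper], ...]. A call has 1 to 12 rows; each row is the pose to reach, as a shift and turn from the pose commanded when the call began, along the tool's axes at that moment; what a row does not reach only later rows make up. A row lasts 1/10 s, in which the tool goes at most 50 mm and 8.59 degrees, less where a joint would pass 70% of its speed; a pose out of reach is approached as far as the arm can. A call with a gripper value outside its range is refused whole. The fingers move at their own pace and stop on an object; FORCE is the grip in N (left out, the last holds). Time passes only in rows, so rows that repeat a pose let the fingers close. It gives the time, the measured TCP pose, the force and the opening at its end, in the units of the state.
- telemetry.get_obs(): the state, without advancing time (a new reading comes with each control period).
- vision.camera(name): name is "side" or "top"; returns a dict with "img" (400x640x3 uint8, red, green, blue), "depth" (400x640 float32, m along the optical axis (not along the pixel's ray), 0 where there is no reading), "vertical_fov" (degrees; the focal length in pixels is half the picture's height over the tangent of half this angle, whatever the lens; pixels are square), "cx", "cy" (the principal point, pixels), "extrinsics" (4x4, takes a point from camera to world coordinates). Camera axes: x right, y down, z forward; pixel columns grow to the right and rows downward; lengths in m; the calibration is good to about 2 mm. A picture is of the moment at which its call begins.
- ctrl.hand_in(): hands the job in, once; it reports no verdict.
The state is a dict: "time_s": time; "qpos": joint angles; "joint_vel": joint speeds; "tau": joint torques, N m; "ee_pos": TCP position; "eef_rot": TCP orientation; "force": force on the tool from outside, world axes, zero at the start; "moment": the same for the moment, N m; "grip_width": finger opening in m.
Only numpy, scipy, OpenCV 4.12 (cv2) and the standard library are available. Lean on these libraries where they do the work, as an engineer would, in place of code of your own. Each camera call takes 0.05 s, during which the arm holds its last target.

TASK

Filing is finished and checking comes next: pull open the drawer of the low grey tool cabinet, take the two square steel test bars out of it and lay them side by side on the raised rest, each lying in its own pair of notches and about centred, and put every file from the bench into the drawer. Then push the drawer fully shut with all the files inside, and leave the other things on the bench where they are.

Things in the scene. Friction and masses are not known exactly. Their poses are not given: they have to be found in the camera images.
- cab_drawer0 (a joint): slide of the one drawer of the low grey tool cabinet (fixed, 260 deep along its x, 360 wide along its y, 85 high, drawer front turned roughly to the robot), m: 0 shut, grows as it is pulled out along the cabinet's -x, stop at 0.181; may start up to 0.01 out; friction about 1 N, stays where left. The drawer front stands 15 in front of the edge of the cabinet's top when shut
- cab_drawer0_handle (a point): middle of the drawer's bar handle: round bar 11 thick, 120 long along the cabinet's y, standing 35 in front of the drawer front, 47 above the bench (38 below the cabinet's top); can be pinched from above with the fingers opened to about 30. Moves with the drawer; axes as the cabinet's
- drawer_floor (a point): point on the drawer's inner floor, 22 above the bench, midway across, 57 behind the inside of its front; axes as the cabinet's (x to the back), moves with the drawer. Inside 215 along x (x -57 to +157) by 318 along y, walls 6 thick, 41 high above the floor; what is clear of the cabinet's top runs from x = -57 to x = slide value - 64 (about +110 when 174 open)
- bar1: plain ground steel square test bar, 20 x 20 x 180, 0.55 kg, one of a matched pair, origin at its centre, own x along its length; both lie in the drawer at the start, across it (along the cabinet's y), about 55 apart, this one nearer the front
- bar2: the other test bar, same as bar1, farther back in the drawer
- rest_seat (a point): raised rest, fixed: aluminium base 150 x 110 x 12, two uprights 12 thick at x = +55 and -55, each with two open-topped notches 28 wide, 11 deep at y = +30 and -30 (lips' tops 76 above the bench). Point at the rest's middle at the notch floors' height, 65 above the bench, z up. A bar lying in a pair of notches runs along x, its centre 10 above this height at y = +30 or -30
- file1: short hand file, 145 long, 0.15 kg: wooden handle 70 long, 24 wide, 22 high; steel blade 72 x 18 x 7, underside level with the handle's. Origin mid-length on the handle's axis, 11 above the bench; own x from handle (x -72 to -2) to blade tip, z up; balances near x +12: grip the handle at x -15. Two to four identical files lie on the bench at the start; may be absent
- file2: same kind of file as file1 (same size, axes and origin); may be absent
- file3: same kind of file as file1 (same size, axes and origin); may be absent
- file4: same kind of file as file1 (same size, axes and origin); may be absent
- hammer: bystander: ball-faced hammer lying flat, 260 long, wooden handle, to be left alone
- wrench: bystander: steel wrench lying flat, 170 long, to be left alone
- tin: bystander: standing metal tin, 72 across, 110 tall, to be left alone
- calculator: bystander: grey pocket calculator lying flat, 140 x 80 x 14, to be left alone
- screwdriver: bystander: screwdriver with a yellow handle lying flat, 200 long, to be left alone
There are look-alikes about, which are no part of the job. What is shaped like the file1 but red is not meant.

How it is judged:
By the outcome, as a careful person would: the job done as asked, in the order asked, and still so for the second after the job is handed in, with the robot touching nothing.
Of file1, file2, file3, file4 only 2 to 4 are there at a start; the rules pass over those that are not, and their reading is None.
At some moment in a run one of file1, file2, file3, file4 may be knocked a few centimetres aside while the robot is not near it.
Once in a run the grip may slacken for a moment while it holds something.
It also fails if it takes over 210 s, if anything falls off the work surface, if the arm or the gripper's body presses on something with over 40 N, if the wrist force passes 120 N, or if a joint passes its speed limit or range.

## Working session

There is one attempt and no reset: what is moved stays moved. The work goes in short steps, Python scripts to look and compute and a shell command to move; the robot and the scene stay as the last step left them, time stands still between calls to the robot, and variables do not carry over. Pictures are saved under pics/ and viewed, and the job is handed in when it is done.

```bash
mkdir -p pics; ls; cat > h.py <<'E'
import numpy as np, cv2
from station import telemetry, vision, ctrl
def cam(n):
    c=vision.camera(n); return c
def cloud(c):
    h,w=c["depth"].shape
    f=h/2/np.tan(np.radians(c["vertical_fov"])/2)
    u,v=np.meshgrid(np.arange(w),np.arange(h)); d=c["depth"]
    P=np.stack([(u-c["cx"])/f*d,(v-c["cy"])/f*d,d],-1)
    E=np.array(c["extrinsics"]); W=P@E[:3,:3].T+E[:3,3]
    W[d==0]=np.nan
    return W
def save(img,name,scale=1,crop=None):
    if crop: img=img[crop[1]:crop[3],crop[0]:crop[2]]
    img=cv2.resize(img,None,fx=scale,fy=scale,interpolation=cv2.INTER_CUBIC)
    cv2.imwrite("pics/"+name+".png",img[:,:,::-1])
E
python3 - <<'E'
from h import *
for n in ("top","side"):
    c=cam(n); save(c["img"],n+"0",1.25); np.savez(n+"0.npz",**{k:np.array(v) for k,v in c.items()})
    print(n,c["vertical_fov"],c["cx"],c["cy"],np.round(c["extrinsics"],3).tolist())
print(telemetry.get_obs())
E
```

```text
pics
top 42.90154298501553 324.1154913851406 203.2433951266624 [[0.024, -0.995, 0.092, 0.382], [-1.0, -0.023, 0.003, -0.115], [-0.001, -0.092, -0.996, 1.582], [0.0, 0.0, 0.0, 1.0]]
side 52.843919571106504 321.148442932541 199.98140940326218 [[-0.974, -0.142, 0.175, 0.304], [-0.225, 0.571, -0.789, 0.78], [0.012, -0.808, -0.589, 0.752], [0.0, 0.0, 0.0, 1.0]]
{'time_s': 0.1, 'qpos': array([-1.29057440e+00,  3.00398298e-01,  1.52150848e+00,  6.84343982e-06,
        1.32068639e+00, -6.65860814e-02]), 'joint_vel': array([-0.00187166, -0.00098656, -0.00244236, -0.00215371,  0.00247557,
       -0.00063804]), 'tau': array([ 1.55368649e-03, -5.32644546e+01, -3.53283584e+01,  7.09601166e-02,
        2.34927284e-02, -5.25395910e-05]), 'ee_pos': array([ 0.18689184, -0.51705117,  0.22395696]), 'eef_rot': array([-3.14059480e+00, -7.31848424e-05,  3.46806278e-01]), 'force': array([-1.07474158,  0.03045417, -0.5100979 ]), 'moment': array([-0.01302667, -0.0205516 , -0.01212091]), 'grip_width': 0.09396263246462418}
```

View pics/top0.png

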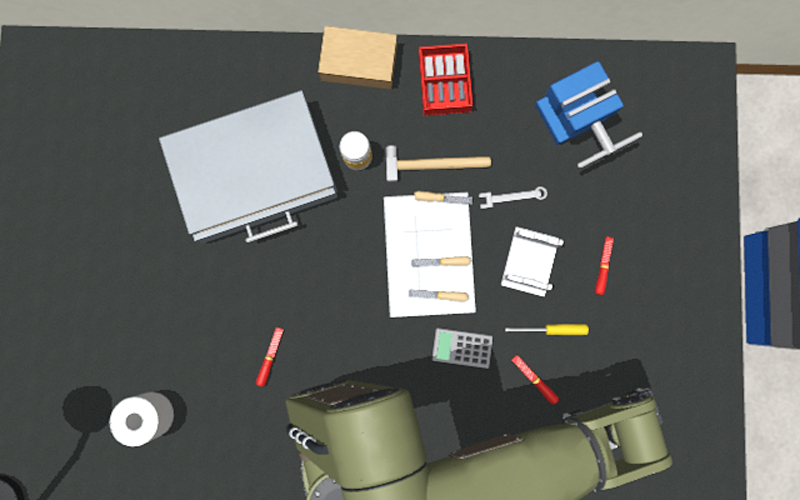

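View pics/side0.png

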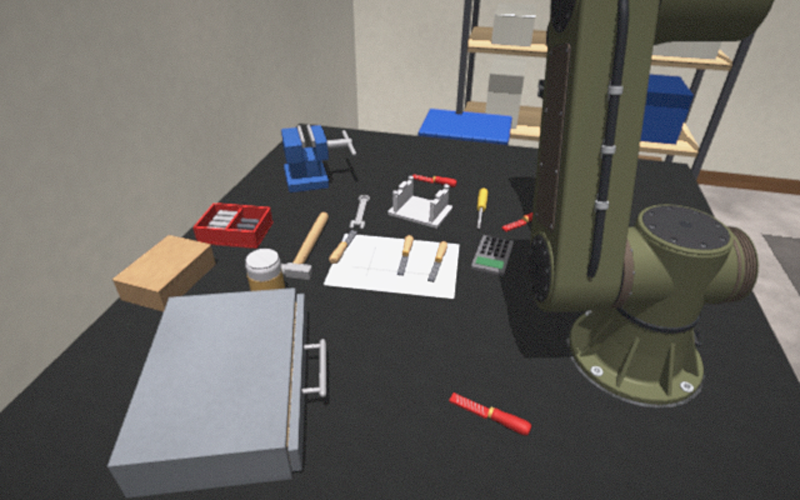

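The top view shows three wooden-handled files (scaled pixels (443,197), (440,262), (438,296)), three red look-alikes, the cabinet at (250,165) and the rest at (532,262). A fourth file could be hidden under the arm. Next I'll measure them.

```bash
cat >> h.py <<'E'
def rect(pts):
    return cv2.minAreaRect((pts*1000).astype(np.float32))
def handlemask(img):
    hsv=cv2.cvtColor(img,cv2.COLOR_RGB2HSV)
    return (hsv[...,0]>=9)&(hsv[...,0]<=24)&(hsv[...,1]>70)&(hsv[...,2]>110)
E
python3 - <<'E'
from h import *
c=dict(np.load("top0.npz")); W=cloud(c)
img=c["img"]
Z=W[...,2]
u,v=np.meshgrid(np.arange(640),np.arange(400))
m=(abs(Z-0.085)<0.006)&(u<275)&(u>110)&(v<200)&(v>60)
print("cab top",rect(W[m][:,:2]),np.median(Z[m]))
print(np.round(cv2.boxPoints(rect(W[m][:,:2])),0).tolist())
m=(Z>0.035)&(Z<0.065)&(u>185)&(u<245)&(v>165)&(v<200)
print("handle",rect(W[m][:,:2]),m.sum(), np.round(cv2.boxPoints(rect(W[m][:,:2])),0).tolist())
# rest
m=(Z>0.06)&(Z<0.085)&(u>395)&(u<455)&(v>175)&(v<245)
print("rest top",rect(W[m][:,:2]),m.sum(),np.round(cv2.boxPoints(rect(W[m][:,:2]))).tolist())
m=(Z>0.007)&(Z<0.09)&(u>395)&(u<455)&(v>175)&(v<245)
print("rest all",rect(W[m][:,:2]),m.sum())
hm=handlemask(img).astype(np.uint8)
n,l,s,ce=cv2.connectedComponentsWithStats(hm)
for i in range(1,n):
    if s[i,4]>25:
        p=W[l==i]; r=rect(p[:,:2]); print(s[i],np.round(r[0]),np.round(r[1]),round(r[2],1),"z",np.round(np.percentile(p[:,2],[10,50,90]),3))
print("bench z",np.nanmedian(Z[300:310,100:200]))
save(img,"files0",5,(305,145,440,250))
save(img,"rest0",6,(395,170,460,245))
E
```

```text
cab top ((733.76611328125, 253.4761505126953), (264.4227600097656, 403.56060791015625), 20.38715362548828) 0.08489441094354411
[[540.0, 397.0], [680.0, 18.0], [928.0, 110.0], [787.0, 489.0]]
handle ((592.8071899414062, 226.1920166015625), (61.900184631347656, 171.4370880126953), 20.175189971923828) 351 [[534.0, 296.0], [593.0, 135.0], [651.0, 156.0], [592.0, 317.0]]
rest top ((515.7201538085938, -420.5870666503906), (107.10646057128906, 122.33270263671875), 76.07721710205078) 311 [[443.0, -458.0], [562.0, -487.0], [588.0, -383.0], [469.0, -354.0]]
rest all ((514.3946533203125, -422.0359802246094), (211.1705780029297, 176.2457733154297), 0.5144532918930054) 1676
[ 254   21   64   44 2208] [1144.   56.] [442. 162.] 27.6 z [nan nan nan]
[274 123  23  12  84] [751.  18.] [74. 29.] 86.0 z [nan nan nan]
[318 125  75  11 631] [ 761. -201.] [ 30. 230.] 3.9 z [nan nan nan]
[331 153  25   8 152] [ 675. -166.] [76. 26.] 85.9 z [0.006 0.019 0.024]
[352 205  24   7 135] [ 513. -233.] [19. 71.] 4.9 z [0.013 0.02  0.024]
[350 233  24   8 135] [ 427. -228.] [70. 19.] 88.1 z [nan nan nan]
bench z 9.007365429991587e-05
```

View pics/files0.png

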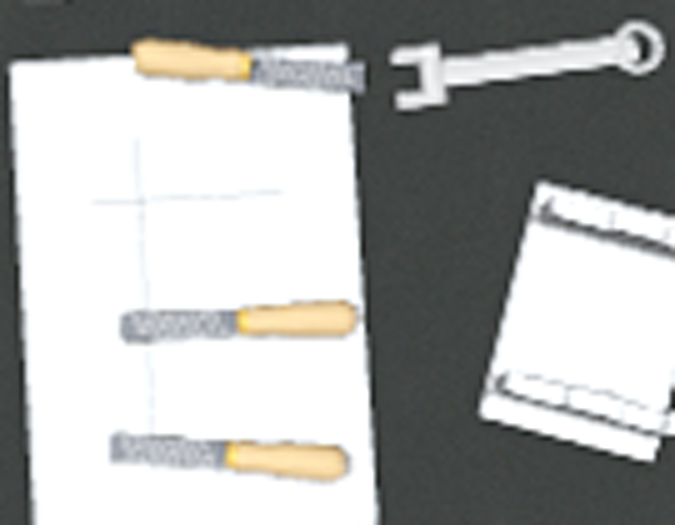

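View pics/rest0.png

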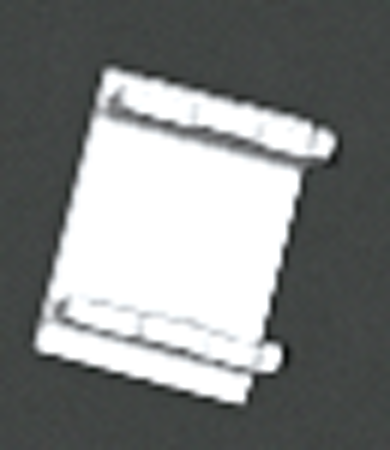

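```bash
python3 - <<'E'
from h import *
c=dict(np.load("top0.npz")); W=cloud(c)
Z=W[...,2]; u,v=np.meshgrid(np.arange(640),np.arange(400))
def big(m):
    n,l,s,_=cv2.connectedComponentsWithStats(m.astype(np.uint8),connectivity=4); return l==1+np.argmax(s[1:,4])
m=big(cv2.erode(((abs(Z-0.085)<0.004)&(u<275)&(u>110)&(v<200)&(v>60)).astype(np.uint8),np.ones((3,3)))>0)
P=W[m][:,:2]; r=rect(P); print(r)
for a in (19.5,20,20.5,20.9,21.3):
    t=np.radians(a); R=np.array([[np.cos(t),np.sin(t)],[-np.sin(t),np.cos(t)]]); Q=P@R.T*1000
    lo,hi=Q.min(0),Q.max(0); q=np.percentile(Q,[1,99],axis=0)
    print(a,hi-lo,(q[1]-q[0]),"mid",(R.T@((lo+hi)/2)))
t=np.radians(20.4); R=np.array([[np.cos(t),np.sin(t)],[-np.sin(t),np.cos(t)]])
Q=P@R.T*1000; print("x range",np.percentile(Q[:,0],[.5,2,98,99.5]),"y",np.percentile(Q[:,1],[.5,2,98,99.5]))
# handle bright pixels in lower region
m=(abs(Z-0.05)<0.006)&(u>185)&(u<250)&(v>160)&(v<200)
Q=W[m][:,:2]@R.T*1000
h,e=np.histogram(Q[:,0],bins=np.arange(600,700,4)); print(list(zip(e.astype(int),h)))
s=Q[(Q[:,0]<660)]; print(np.percentile(s,[2,50,98],axis=0))
# edges of cabinet columns by y: print min x per y-bin
# rest
m=(Z>0.004)&(Z<0.09)&(u>395)&(u<455)&(v>175)&(v<245); m=big(m)
print("rest all",rect(W[m][:,:2]))
m=(Z>0.06)&(Z<0.085)&m
P=W[m][:,:2]; print("rest top",rect(P))
t=np.radians(-13.5); R=np.array([[np.cos(t),np.sin(t)],[-np.sin(t),np.cos(t)]])
Q=P@R.T*1000
h,e=np.histogram(Q[:,0],bins=np.arange(520,680,4)); print(list(zip(e.astype(int),h)))
zz=Z[m]
hh,e2=np.histogram(Q[zz>0.072,1],bins=np.arange(-360,-220,4)); print(list(zip(e2.astype(int),hh)))
print("inner med", [ (np.median(Q[s,0]),np.median(Q[s,1])) for s in (Q[:,0]<600,Q[:,0]>=600)], Q.min(0),Q.max(0))
E
```

```text
((677.6122436523438, 320.6397705078125), (23.75572395324707, 25.163124084472656), 78.60435485839844)
19.5 [28.05002766 25.54144041] [27.27224287 24.23206147] mid [678.37550314 318.91253832]
20 [28.03037934 25.54881495] [27.29619748 24.23157331] mid [678.40863899 318.87563656]
20.5 [28.00859641 25.55424384] [27.31807338 24.22923983] mid [678.44241381 318.83931873]
20.9 [27.98963424 25.55718581] [27.3340763  24.22604452] mid [678.46988683 318.81069233]
21.3 [27.9693079  25.55888216] [27.348747   24.22166847] mid [678.49775685 318.7824523 ]
x range [733.12352456 733.4343854  760.04899087 760.78701869] y [49.64861421 49.82815012 72.73454468 74.54019816]
[(np.int64(600), np.int64(7)), (np.int64(604), np.int64(56)), (np.int64(608), np.int64(51)), (np.int64(612), np.int64(34)), (np.int64(616), np.int64(5)), (np.int64(620), np.int64(7)), (np.int64(624), np.int64(7)), (np.int64(628), np.int64(4)), (np.int64(632), np.int64(7)), (np.int64(636), np.int64(5)), (np.int64(640), np.int64(20)), (np.int64(644), np.int64(45)), (np.int64(648), np.int64(0)), (np.int64(652), np.int64(0)), (np.int64(656), 
[... 2352 characters left out ...]
(np.int64(-288), np.int64(12)), (np.int64(-284), np.int64(10)), (np.int64(-280), np.int64(11)), (np.int64(-276), np.int64(9)), (np.int64(-272), np.int64(2)), (np.int64(-268), np.int64(0)), (np.int64(-264), np.int64(0)), (np.int64(-260), np.int64(0)), (np.int64(-256), np.int64(1)), (np.int64(-252), np.int64(0)), (np.int64(-248), np.int64(0)), (np.int64(-244), np.int64(8)), (np.int64(-240), np.int64(10)), (np.int64(-236), np.int64(2)), (np.int64(-232), np.int64(0)), (np.int64(-228), np.int64(0))]
inner med [(np.float64(544.6110138909299), np.float64(-285.9920124986055)), (np.float64(653.7439993451451), np.float64(-286.3519176294071))] [ 538.20242555 -342.54638468] [ 660.80403273 -234.81953469]
```

```bash
python3 - <<'E'
from h import *
c=dict(np.load("top0.npz")); W=cloud(c)
Z=W[...,2]; u,v=np.meshgrid(np.arange(640),np.arange(400))
def big(m):
    n,l,s,_=cv2.connectedComponentsWithStats(m.astype(np.uint8),connectivity=4); return l==1+np.argmax(s[1:,4])
m=big((abs(Z-0.085)<0.012)&(u<272)&(u>110)&(v<200)&(v>60)); print(m.sum(), np.nanstd(Z[m]))
m=cv2.morphologyEx(m.astype(np.uint8),cv2.MORPH_OPEN,np.ones((5,5)))>0
P=W[m][:,:2];r=rect(P); print(r)
t=np.radians(20.4); R=np.array([[np.cos(t),np.sin(t)],[-np.sin(t),np.cos(t)]])
Q=P@R.T*1000; print("x range",np.percentile(Q[:,0],[.2,1,2,98,99.8]),"y",np.percentile(Q[:,1],[.2,1,2,98,99,99.8]))
# front edge line fit: per y bin the min x
b=np.arange(-160,200,10)
ym=[];xm=[];xM=[]
for a in b:
    s=Q[(Q[:,1]>=a)&(Q[:,1]<a+10),0]
    if len(s)>20: ym.append(a+5);xm.append(s.min());xM.append(s.max())
print(np.polyfit(ym,xm,1),np.polyfit(ym,xM,1),np.round(xm,0))
m=(abs(Z-0.05)<0.008)&(u>185)&(u<250)&(v>160)&(v<200)
Q=W[m][:,:2]@R.T*1000
s=Q[(Q[:,0]<617)&(Q[:,0]>600)]; print(np.sort(s[:,1])[[0,3,-4,-1]],np.polyfit(s[:,1],s[:,0],1),np.median(s,0))
save(c["img"],"cab0",5,(120,60,280,200))
E
```

```text
9731 0.003374395306193314
((734.4155883789062, 276.26104736328125), (248.72886657714844, 361.8659362792969), 20.142635345458984)
x range [661.40452205 662.49758584 664.76530543 901.4085817  906.82645503] y [-177.15570642 -173.98966511 -170.42619221  175.26000174  178.67072637
  181.8010573 ]
[3.00975768e-03 6.61565944e+02] [-5.10853183e-03  9.06542140e+02] [660. 662. 662. 662. 662. 660. 662. 660. 660. 661. 662. 660. 662. 665.
 661. 661. 661. 661. 661. 661. 661. 662. 663. 662. 661. 661. 661. 661.
 662. 662. 664. 662. 661. 661. 664.]
[-61.11653563 -58.55981015  63.76280471  66.60715627] [3.68818123e-03 6.09023602e+02] [608.83321092   0.85635163]
```

View pics/cab0.png

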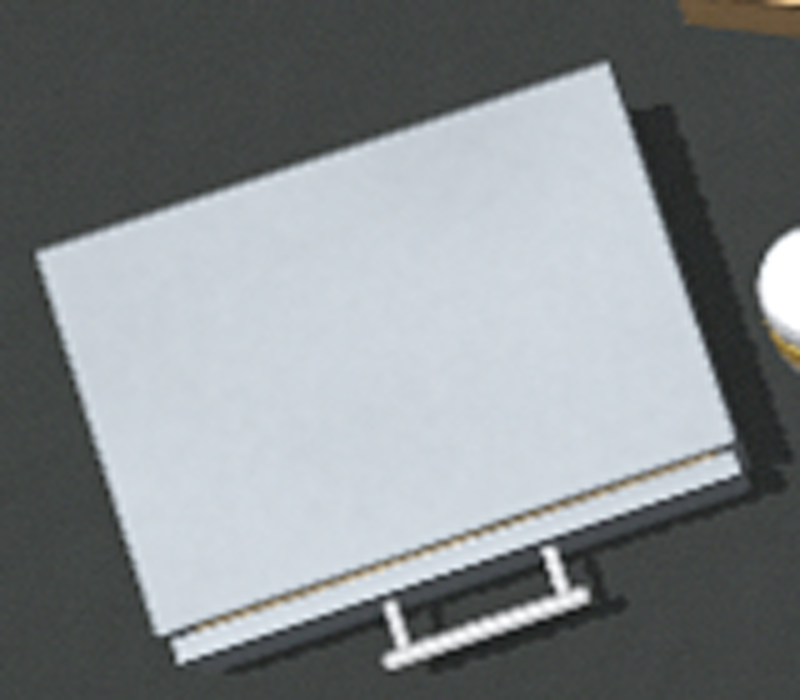

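```bash
cat >> h.py <<'E'
def go(x,y,z,yaw):
    "print shift (units) and twist (units) from present pose"
    o=telemetry.get_obs(); p=o["ee_pos"]; r=o["eef_rot"]
    cr,sr,cp,sp,cy,sy=np.cos(r[0]),np.sin(r[0]),np.cos(r[1]),np.sin(r[1]),np.cos(r[2]),np.sin(r[2])
    Rz=np.array([[cy,-sy,0],[sy,cy,0],[0,0,1]]);Ry=np.array([[cp,0,sp],[0,1,0],[-sp,0,cp]]);Rx=np.array([[1,0,0],[0,cr,-sr],[0,sr,cr]])
    R=Rz@Ry@Rx
    d=R.T@(np.array([x,y,z])-p)/0.05
    print("shift",np.round(d,3),"twist",round((np.degrees(r[2])-yaw)/8,3),"| yaw now",round(np.degrees(r[2]),2),"pos",np.round(p,4),"grip",round(o["grip_width"],4),"F",np.round(o["force"],1),"t",round(o["time_s"],2))
E
python3 -c "
from h import *
go(.571,.214,.14,110.2)"
```

```text
shift [ 12.194 -11.138   1.691] twist -11.291 | yaw now 19.87 pos [ 0.1869 -0.5171  0.224 ] grip 0.094 F [-1.1  0.  -0.5] t 0.1
```

```bash
python3 -m creep '[[[0.5,-0.5,0.1],-0.5,0.4],[[1.2,-1.1,0.2],-1.1,0.35],[[2.0,-1.8,0.3],-2.0,0.35],[[2.7,-2.5,0.4],-2.7,0.35],[[3.4,-3.1,0.5],-3.4,0.35],[[4.1,-3.7,0.6],-4.0,0.35],[[4.8,-4.4,0.7],-4.7,0.35],[[5.5,-5.0,0.8],-5.4,0.35],[[6.2,-5.6,0.9],-6.0,0.35],[[6.7,-6.1,0.9],-6.5,0.35],[[7.0,-6.4,1.0],-6.8,0.35],[[7.0,-6.4,1.0],-6.8,0.35]]'; python3 -c "
from h import *
go(.571,.214,.14,110.2)
c=cam('top');save(c['img'],'top1',1.25)"
```

```text
time_s: 1.3
ee_pos: [0.4077, -0.0954, 0.1738]
eef_rot: [-3.14, -0.0, 1.3]
force: [0.4, -0.7, 0.3]
grip_width: 0.0331
shift [6.836 1.496 0.677] twist -4.461 | yaw now 74.51 pos [ 0.4077 -0.0954  0.1738] grip 0.0331 F [ 0.4 -0.7  0.3] t 1.3
```

View pics/top1.png

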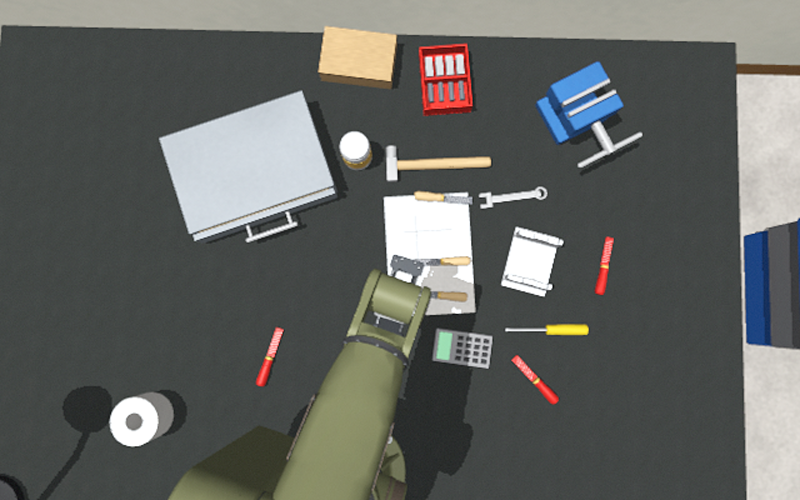

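With the arm moved, no further file shows at the previously hidden area on the right, so there are three files. On to the handle.

```bash
python3 -m creep '[[[0.7,0.1,0.1],-0.5,0.35],[[1.6,0.3,0.1],-1.1,0.35],[[2.5,0.5,0.2],-1.7,0.35],[[3.4,0.7,0.3],-2.3,0.35],[[4.3,0.9,0.4],-2.9,0.35],[[5.2,1.1,0.5],-3.5,0.35],[[6.0,1.3,0.6],-4.0,0.35],[[6.5,1.4,0.65],-4.3,0.35],[[6.84,1.5,0.68],-4.46,0.35],[[6.84,1.5,0.68],-4.46,0.35],[[6.84,1.5,0.68],-4.46,0.35]]'; python3 -c "
from h import *
go(.5706,.2138,.047,110.2)
c=cam('top');save(c['img'],'top2',4,(120,60,300,200))
c=cam('side');save(c['img'],'side2',4,(80,220,280,360))"
```

```text
time_s: 2.45
ee_pos: [0.5722, 0.2102, 0.1402]
eef_rot: [-3.141, 0.0, 1.917]
force: [-1.2, -0.7, 0.6]
grip_width: 0.0331
shift [ 0.079 -0.004  1.865] twist -0.045 | yaw now 109.84 pos [0.5722 0.2102 0.1402] grip 0.0331 F [-1.2 -0.7  0.6] t 2.45
```

View pics/side2.png

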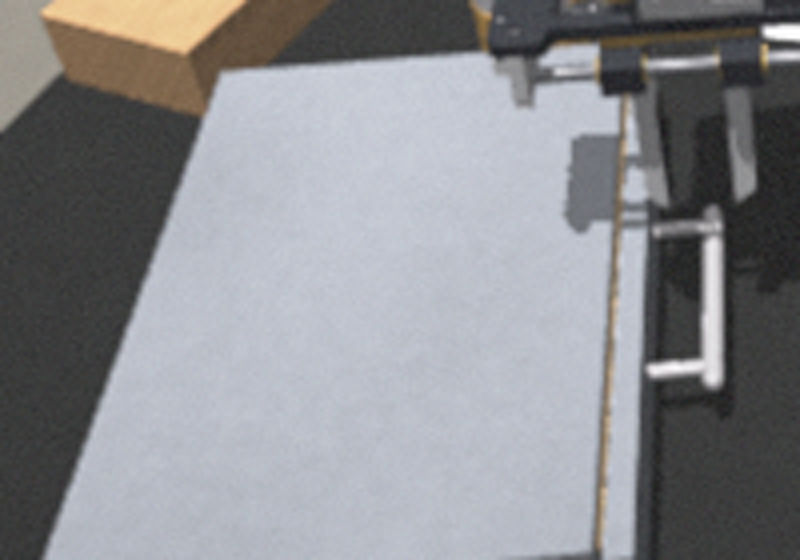

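```bash
python3 -m creep '[[[0.06,0,0.3],-0.05,0.31],[[0.08,0,0.8],-0.05,0.31],[[0.08,0,1.2],-0.05,0.31],[[0.08,0,1.5],-0.05,0.31],[[0.08,0,1.75],-0.05,0.31],[[0.08,0,1.86],-0.05,0.31],[[0.08,0,1.86],-0.05,0.31],[[0.08,0,1.86],-0.05,0],[[0.08,0,1.86],-0.05,0],[[0.08,0,1.86],-0.05,0],[[0.08,0,1.86],-0.05,0]]' 30; python3 -c "
from h import *
go(.4046,.1528,.047,110.2)"
```

```text
time_s: 3.65
ee_pos: [0.5712, 0.2154, 0.0481]
eef_rot: [3.14, 0.0, 1.926]
force: [-0.4, -0.9, 3.6]
grip_width: 0.0101
shift [-0.015 -3.56   0.019] twist 0.019 | yaw now 110.35 pos [0.5712 0.2154 0.0481] grip 0.0101 F [-0.4 -0.9  3.6] t 3.65
```

```bash
python3 -m creep '[[[0,-0.15,0],0,0],[[0,-0.5,0],0,0],[[0,-0.9,0],0,0],[[0,-1.3,0],0,0],[[0,-1.7,0],0,0],[[0,-2.1,0],0,0],[[0,-2.5,0],0,0],[[0,-2.9,0],0,0],[[0,-3.2,0],0,0],[[0,-3.4,0],0,0],[[0,-3.45,0],0,0],[[0,-3.45,0],0,0]]'; python3 -c "
from h import *
go(.4046,.1528,.047,110.2)"
```

```text
time_s: 4.85
ee_pos: [0.4088, 0.1549, 0.048]
eef_rot: [3.141, 0.0, 1.926]
force: [-0.3, -2.3, 6.5]
grip_width: 0.0099
shift [-0.011 -0.093  0.02 ] twist 0.019 | yaw now 110.35 pos [0.4088 0.1549 0.048 ] grip 0.0099 F [-0.3 -2.3  6.5] t 4.85
```

Release, rise, back off sideways, and look.

```bash
python3 -m creep '[[[0,0,0],0,0.31],[[0,0,0],0,0.31],[[0,0,0],0,0.31],[[0,0,-0.3],0,0.31],[[0,0,-1],0,0.31],[[0,0,-2],0,0.31],[[0,0,-3],0,0.4],[[-0.8,0,-3.5],0,0.6],[[-1.7,0,-3.5],0,0.6],[[-2.6,0,-3.5],0,0.6],[[-3.0,0,-3.5],0,0.6],[[-3.0,0,-3.5],0,0.6]]'; python3 - <<'E'
from h import *
go(.4,.15,.2,110.2)
c=cam('top');save(c['img'],'top3',4,(110,60,310,210)); np.savez("top3.npz",**{k:np.array(v) for k,v in c.items()})
c=cam('side');save(c['img'],'side3',1.25)
E
```

```text
time_s: 6.05
ee_pos: [0.4616, 0.0128, 0.2221]
eef_rot: [-3.141, -0.0, 1.923]
force: [-0.9, 0.4, -0.3]
grip_width: 0.0564
shift [ 3.001 -0.209  0.442] twist -0.003 | yaw now 110.18 pos [0.4616 0.0128 0.2221] grip 0.0564 F [-0.9  0.4 -0.3] t 6.05
```

View pics/top3.png

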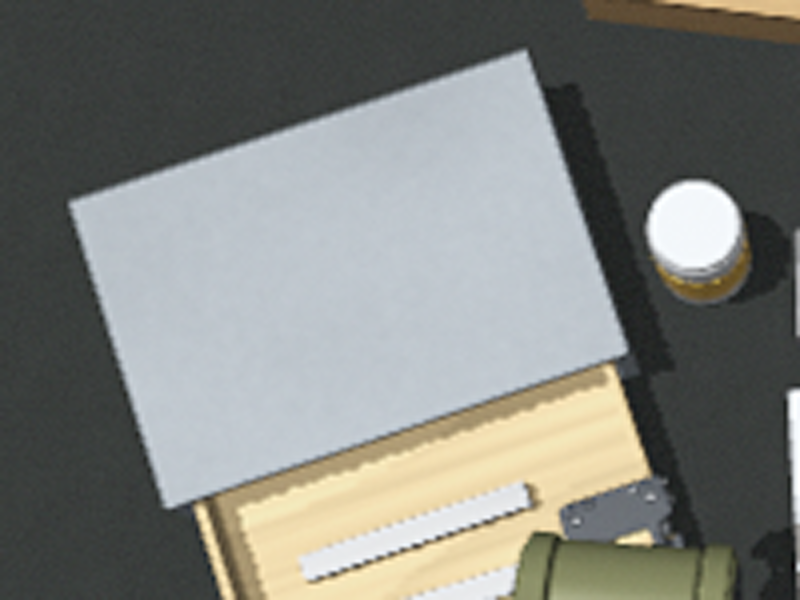

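View pics/side3.png

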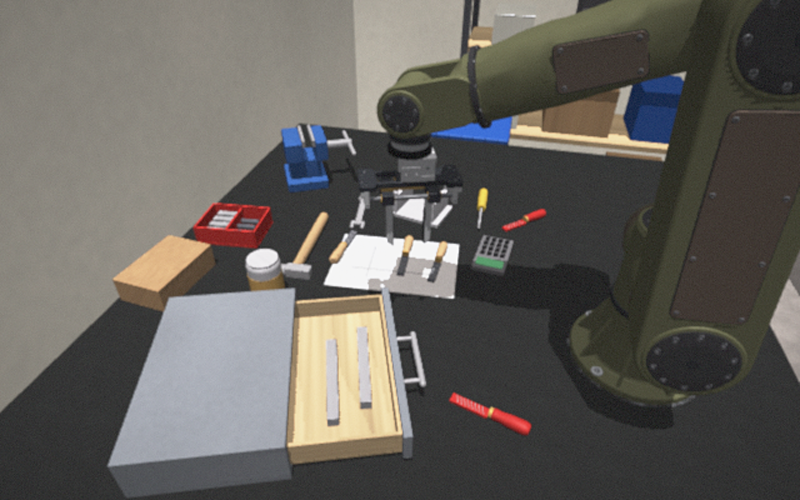

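The drawer is open with both bars inside; the side view shows them at scaled pixels (333,382) and (363,368). I'll measure both.

```bash
python3 - <<'E'
from h import *
c=cam('side'); W=cloud(c); Z=W[...,2]
img=c['img'].astype(int); u,v=np.meshgrid(np.arange(640),np.arange(400))
sat=img.max(-1)-img.min(-1)
roi=(u>238)&(u<312)&(v>240)&(v<362)
m=roi&(sat<25)&(Z>0.036)&(Z<0.048)
n,l,s,ce=cv2.connectedComponentsWithStats(m.astype(np.uint8))
for i in range(1,n):
    if s[i,4]>60:
        p=W[l==i]; print(s[i],rect(p[:,:2]),np.median(p[:,2]), "mean",np.round(p.mean(0)*1000,1))
# drawer in cabinet frame 20.2
t=np.radians(20.2); R=np.array([[np.cos(t),np.sin(t)],[-np.sin(t),np.cos(t)]])
fl=roi&(abs(Z-0.022)<0.004); Q=W[fl][:,:2]@R.T*1000
print("floor x",np.percentile(Q[:,0],[1,50,99]),"y",np.percentile(Q[:,1],[1,99]))
w=roi&(Z>0.055)&(Z<0.07); Q=W[w][:,:2]@R.T*1000; print(np.percentile(Q,[1,99],axis=0))
c=dict(np.load('top3.npz')); W=cloud(c);Z=W[...,2];img=c['img'].astype(int);sat=img.max(-1)-img.min(-1)
m=(sat<25)&(abs(Z-0.042)<.006)&(u>180)&(u<260)&(v>175)&(v<215)
m=m.astype(np.uint8);n,l,s,ce=cv2.connectedComponentsWithStats(m)
for i in range(1,n):
    if s[i,4]>60:
        p=W[l==i]; print("top",s[i],rect(p[:,:2]),np.median(p[:,2]))
E
```

```text
[286 262  11  62 511] ((503.8799133300781, 184.51309204101562), (18.818960189819336, 177.1480255126953), 18.93248748779297) 0.04313592104566777 mean [501.3 192.2  43.1]
[261 272  10  65 563] ((549.131103515625, 229.517822265625), (19.139259338378906, 179.55735778808594), 20.26329803466797) 0.04310043331222635 mean [546.6 236.3  42.9]
floor x [495.20900089 575.64313485 656.15278753] y [-154.28211913  134.4672249 ]
[[ 487.47330015 -156.7113315 ]
 [ 654.15364658  170.92740294]]
top [185 181  58  24 365] ((549.3156127929688, 226.93133544921875), (21.09062385559082, 180.06515502929688), 20.069643020629883) 0.04215656052562644
top [199 202  40  13 202] ((495.11407470703125, 207.07801818847656), (20.624826431274414, 124.00019073486328), 18.799560546875) 0.04181154888385519
```

```bash
python3 -c "
from h import *
go(.5039,.1845,.12,109.3)
go(.5039,.1845,.043,109.3)"
```

```text
shift [2.871 1.983 2.046] twist 0.133 | yaw now 110.37 pos [0.4609 0.0154 0.2223] grip 0.0563 F [0.2 0.5 0.3] t 6.2
shift [2.871 1.984 3.586] twist 0.133 | yaw now 110.37 pos [0.4609 0.0154 0.2223] grip 0.0563 F [0.2 0.5 0.3] t 6.2
```

```bash
python3 -m creep '[[[0.5,0.4,0],0.1,0.36],[[1.2,0.9,0.3],0.13,0.36],[[2.0,1.4,0.8],0.13,0.36],[[2.6,1.8,1.3],0.13,0.36],[[2.87,1.98,1.7],0.13,0.36],[[2.87,1.98,2.0],0.13,0.36],[[2.87,1.98,2.0],0.13,0.36],[[2.87,1.98,2.0],0.13,0.36]]' 40; python3 -c "
from h import *
go(.5039,.1845,.043,109.3)
c=cam('side');save(c['img'],'side4',5,(200,220,350,330))"
```

```text
time_s: 7.0
ee_pos: [0.5039, 0.1843, 0.123]
eef_rot: [3.142, -0.0, 1.909]
force: [-0.3, 0.5, 0.7]
grip_width: 0.0339
shift [0.004 0.002 1.599] twist 0.009 | yaw now 109.37 pos [0.5039 0.1843 0.123 ] grip 0.0339 F [-0.3  0.5  0.7] t 7.0
```

View pics/side4.png

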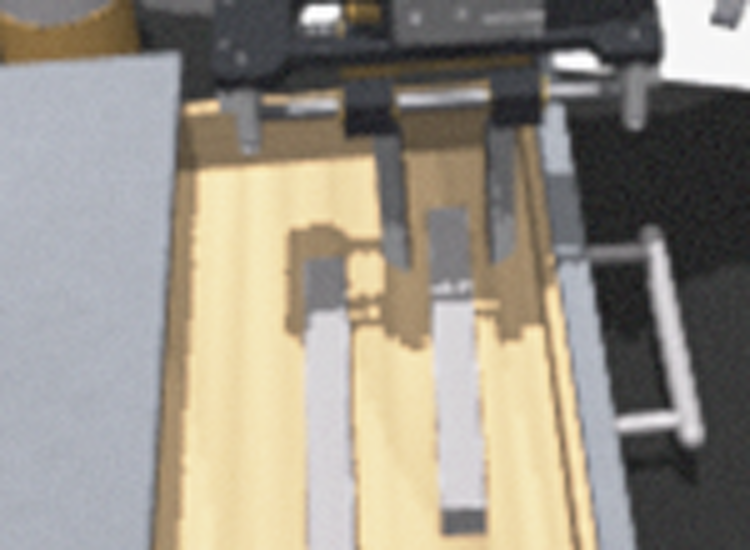

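The fingers straddle bar1 symmetrically. Lower and grip.

```bash
python3 -m creep '[[[0,0,0.3],0,0.36],[[0,0,0.7],0,0.36],[[0,0,1.1],0,0.36],[[0,0,1.4],0,0.36],[[0,0,1.58],0,0.36],[[0,0,1.58],0,0.36],[[0,0,1.58],0,0],[[0,0,1.58],0,0],[[0,0,1.58],0,0],[[0,0,1.58],0,0]]' 45; python3 -c "
from h import *
go(.5081,-.4498,.2,166.2)"
```

```text
time_s: 8.05
ee_pos: [0.5048, 0.1838, 0.0444]
eef_rot: [3.14, 0.0, 1.908]
force: [-0.8, 0.0, 7.0]
grip_width: 0.02
shift [-11.981  -4.121  -3.118] twist -7.112 | yaw now 109.3 pos [0.5048 0.1838 0.0444] grip 0.02 F [-0.8  0.   7. ] t 8.05
```

```bash
python3 -m creep '[[[0,0,-0.2],0,0],[[0,0,-0.6],0,0],[[0,0,-1.2],0,0],[[0,0,-1.8],0,0],[[0,0,-2.4],0,0],[[0,0,-3.0],0,0],[[0,0,-3.2],0,0],[[0,0,-3.2],0,0]]'; python3 -c "
from h import *
go(.5081,-.4498,.18,166.2)
c=cam('side');save(c['img'],'side5',4,(160,130,360,280))"
```

```text
time_s: 8.85
ee_pos: [0.5043, 0.1837, 0.2041]
eef_rot: [3.14, 0.0, 1.908]
force: [0.3, -0.3, -7.9]
grip_width: 0.0197
shift [-11.981  -4.119   0.478] twist -7.111 | yaw now 109.31 pos [0.5043 0.1837 0.2041] grip 0.0197 F [ 0.3 -0.3 -7.9] t 8.85
```

View pics/side5.png

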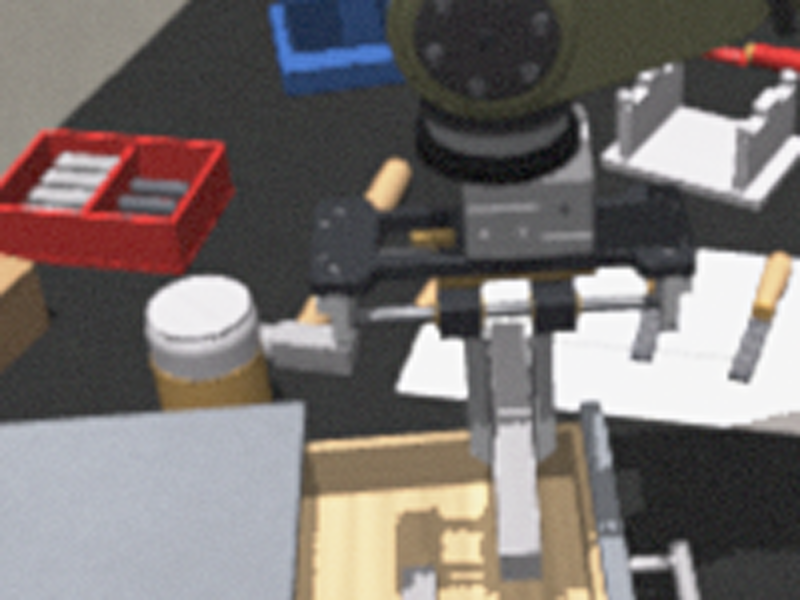

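```bash
python3 -m creep '[[[-0.3,-0.1,0],-0.2,0],[[-0.9,-0.3,0],-0.5,0],[[-1.6,-0.6,0],-0.9,0],[[-2.3,-0.8,0],-1.3,0],[[-3.0,-1.0,0],-1.7,0],[[-3.7,-1.3,0],-2.2,0],[[-4.4,-1.5,0],-2.6,0],[[-5.1,-1.8,0],-3.0,0],[[-5.7,-2.0,0],-3.4,0],[[-6.2,-2.15,0],-3.7,0],[[-6.5,-2.3,0],-3.9,0],[[-6.5,-2.3,0],-3.9,0]]'; python3 -c "
from h import *
go(.5081,-.4498,.18,166.2)"
```

```text
time_s: 10.1
ee_pos: [0.5022, -0.1627, 0.2011]
eef_rot: [-3.14, -0.003, 2.451]
force: [-0.1, 0.2, -7.0]
grip_width: 0.0191
shift [-3.752 -4.35   0.417] twist -3.222 | yaw now 140.42 pos [ 0.5022 -0.1627  0.2011] grip 0.0191 F [-0.1  0.2 -7. ] t 10.1
```

```bash
python3 -m creep '[[[-0.2,-0.2,0],-0.2,0],[[-0.6,-0.7,0],-0.5,0],[[-1.1,-1.2,0],-0.9,0],[[-1.6,-1.8,0],-1.4,0],[[-2.1,-2.4,0],-1.8,0],[[-2.6,-3.0,0],-2.2,0],[[-3.1,-3.6,0],-2.6,0],[[-3.5,-4.0,0],-2.9,0],[[-3.7,-4.25,0],-3.1,0],[[-3.75,-4.35,0],-3.22,0],[[-3.75,-4.35,0],-3.22,0],[[-3.75,-4.35,0],-3.22,0]]'; python3 - <<'E'
from h import *
go(.5081,-.4498,.11,166.2)
c=cam('side');save(c['img'],'side6',5,(280,80,420,200))
c=cam('top');save(c['img'],'top6',5,(370,140,490,260))
W=cloud(c)
E
```

```text
time_s: 11.3
ee_pos: [0.5098, -0.447, 0.2029]
eef_rot: [3.141, -0.001, 2.902]
force: [-0.4, -0.0, -7.0]
grip_width: 0.0195
shift [ 0.018 -0.064  1.857] twist 0.009 | yaw now 166.27 pos [ 0.5098 -0.447   0.2029] grip 0.0195 F [-0.4 -0.  -7. ] t 11.3
```

View pics/side6.png

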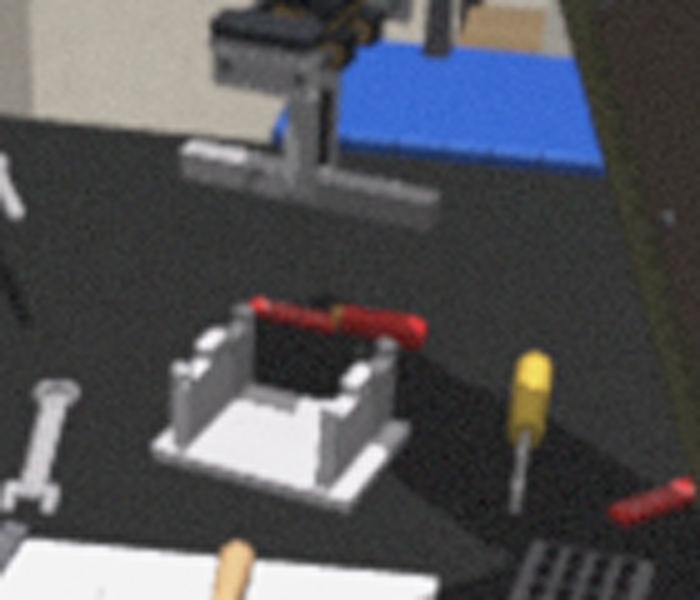

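View pics/top6.png

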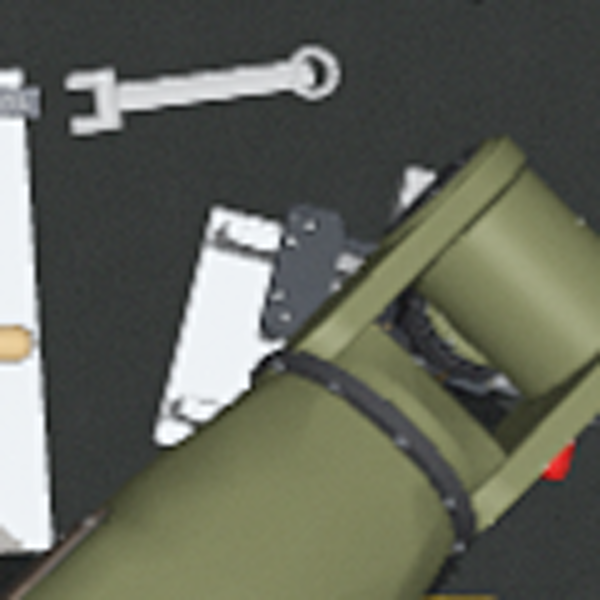

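```bash
cat >> h.py <<'E'
def barheld(c,umin,umax,vmin,vmax,zmin,zmax):
    W=cloud(c);Z=W[...,2];u,v=np.meshgrid(np.arange(640),np.arange(400))
    m=(u>=umin)&(u<umax)&(v>=vmin)&(v<vmax)&(Z>zmin)&(Z<zmax)
    img=c['img'].astype(int); m&=(img.max(-1)-img.min(-1)<30)
    n,l,s,_=cv2.connectedComponentsWithStats(m.astype(np.uint8)); i=1+np.argmax(s[1:,4]); p=W[l==i]
    mu=p.mean(0); _,_,V=np.linalg.svd(p-mu,full_matrices=False); d=V[0]*np.sign(V[0,0]); t=(p-mu)@d
    lo,hi=np.percentile(t,[.5,99.5]); print(len(p),"len",round(hi-lo,4),"mid",np.round(mu+d*(lo+hi)/2,4),"yaw",np.degrees(np.arctan2(d[1],d[0])).round(1),"slope",np.degrees(np.arcsin(d[2])).round(1),"z",np.round(np.percentile(p[:,2],[1,50,99]),3))
E
python3 - <<'E'
from h import *
c=cam('side')
barheld(c,310,370,105,130,.17,.21)
go(.5081,-.4498,.11,166.2)
E
```

```text
403 len 0.1778 mid [ 0.5108 -0.4412  0.1963] yaw -13.5 slope 0.1 z [0.183 0.198 0.207]
shift [ 0.023 -0.057  1.872] twist 0.012 | yaw now 166.3 pos [ 0.5099 -0.4473  0.2036] grip 0.0199 F [ 0.1  0.4 -6.2] t 11.45
```

```bash
python3 -m creep '[[[0.02,-0.06,0.2],0,0],[[0.02,-0.06,0.6],0,0],[[0.02,-0.06,1.0],0,0],[[0.02,-0.06,1.4],0,0],[[0.02,-0.06,1.7],0,0],[[0.02,-0.06,1.8],0,0],[[0.02,-0.06,1.8],0,0]]'; python3 - <<'E'
from h import *
go(.5081,-.4498,.0868,166.2)
c=cam('side');save(c['img'],'side7',6,(290,110,390,200))
E
```

```text
time_s: 12.15
ee_pos: [0.5077, -0.4508, 0.1129]
eef_rot: [3.141, -0.001, 2.902]
force: [-0.4, -0.1, -6.6]
grip_width: 0.0199
shift [-0.003  0.02   0.522] twist 0.009 | yaw now 166.27 pos [ 0.5077 -0.4508  0.1129] grip 0.0199 F [-0.4 -0.1 -6.6] t 12.15
```

View pics/side7.png

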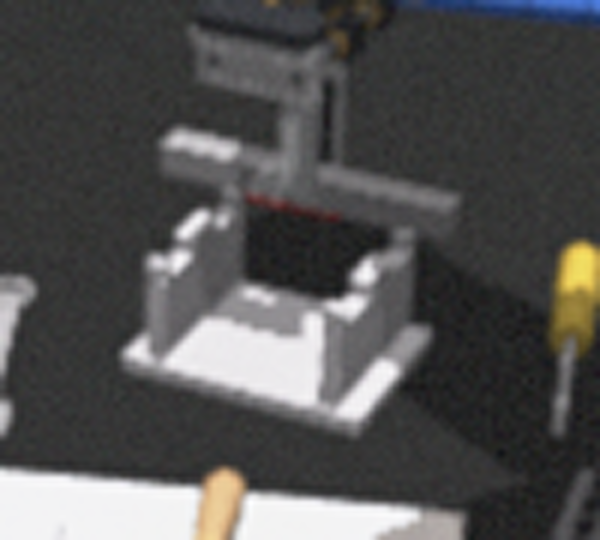

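```bash
python3 -m creep '[[[0,0.02,0.15],0,0],[[0,0.02,0.3],0,0],[[0,0.02,0.4],0,0],[[0,0.02,0.46],0,0],[[0,0.02,0.5],0,0],[[0,0.02,0.5],0,0],[[0,0.02,0.5],0,0]]'; python3 - <<'E'
from h import *
go(.5081,-.4498,.0868,166.2)
c=cam('side');save(c['img'],'side8',6,(290,110,390,200))
barheld(c,310,370,125,165,.062,.095)
E
```

```text
time_s: 12.9
ee_pos: [0.5082, -0.45, 0.0887]
eef_rot: [-3.141, 0.0, 2.902]
force: [-0.3, -0.0, -7.0]
grip_width: 0.0198
shift [0.003 0.004 0.038] twist 0.009 | yaw now 166.27 pos [ 0.5082 -0.45    0.0887] grip 0.0198 F [-0.3 -0.  -7. ] t 12.9
496 len 0.1791 mid [ 0.5132 -0.4318  0.079 ] yaw -13.6 slope -0.1 z [0.063 0.079 0.093]
```

View pics/side8.png

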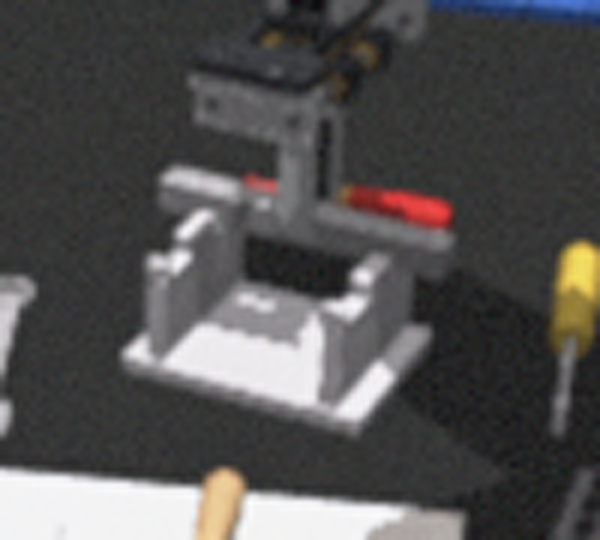

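```bash
python3 -m creep '[[[0,0,0.03],0,0],[[0,0,0.05],0,0],[[0,0,0.05],0,0]]'; python3 -c "
from h import *
go(.5081,-.4498,.0868,166.2)"
```

```text
time_s: 13.25
ee_pos: [0.5083, -0.4501, 0.0875]
eef_rot: [-3.141, 0.001, 2.902]
force: [-3.1, 4.7, 5.6]
grip_width: 0.0197
shift [0.005 0.005 0.014] twist 0.009 | yaw now 166.27 pos [ 0.5083 -0.4501  0.0875] grip 0.0197 F [-3.1  4.7  5.6] t 13.25
```

Contact made (force went from -7 to +6 N), so release and rise.

```bash
python3 -m creep '[[[0,0,0],0,0.2],[[0,0,0],0,0.3],[[0,0,0],0,0.36],[[0,0,0],0,0.36],[[0,0,-0.3],0,0.36],[[0,0,-0.9],0,0.36],[[0,0,-1.7],0,0.36],[[0,0,-2.3],0,0.36],[[0,0,-2.3],0,0.36],[[0,0,-2.3],0,0.36]]'; python3 - <<'E'
from h import *
go(.5493,.2285,.2,110.2)
c=cam('side');save(c['img'],'side9',6,(290,110,390,200))
barheld(c,310,370,125,165,.062,.095)
E
```

```text
time_s: 14.25
ee_pos: [0.5082, -0.45, 0.202]
eef_rot: [-3.141, 0.001, 2.902]
force: [-0.2, 0.3, -1.3]
grip_width: 0.0334
shift [ 2.422 13.377  0.026] twist 7.009 | yaw now 166.27 pos [ 0.5082 -0.45    0.202 ] grip 0.0334 F [-0.2  0.3 -1.3] t 14.25
486 len 0.1786 mid [ 0.5128 -0.4318  0.0779] yaw -13.0 slope -0.0 z [0.063 0.078 0.089]
```

View pics/side9.png

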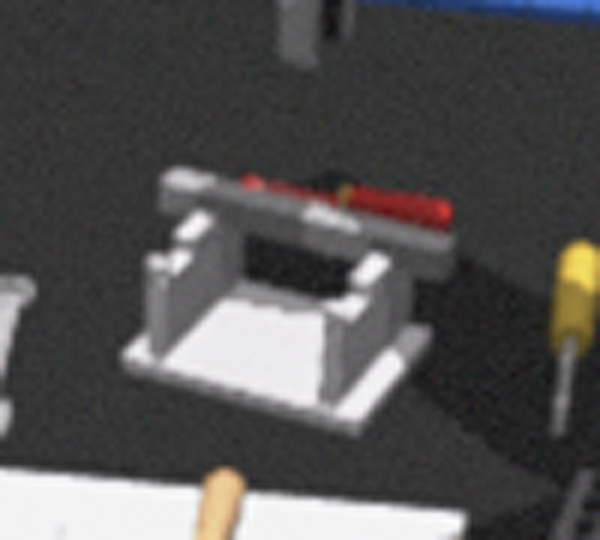

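Bar1 sits in the far notches. Next, bar2.

```bash
python3 -m creep '[[[0.1,0.5,0],0.3,0.36],[[0.25,1.3,0],0.7,0.36],[[0.4,2.2,0],1.2,0.36],[[0.56,3.1,0],1.7,0.36],[[0.7,4.0,0],2.1,0.36],[[0.9,4.9,0],2.6,0.36],[[1.05,5.8,0],3.1,0.36],[[1.2,6.7,0],3.6,0.36],[[1.37,7.6,0],4.0,0.36],[[1.5,8.3,0],4.4,0.36],[[1.58,8.7,0],4.6,0.36],[[1.58,8.7,0],4.6,0.36]]'; python3 -c "
from h import *
go(.5493,.2285,.13,110.2)"
```

```text
time_s: 15.5
ee_pos: [0.5341, -0.0064, 0.1999]
eef_rot: [-3.14, -0.002, 2.262]
force: [0.0, -0.7, -0.7]
grip_width: 0.0339
shift [3.424 3.231 1.399] twist 2.426 | yaw now 129.6 pos [ 0.5341 -0.0064  0.1999] grip 0.0339 F [ 0.  -0.7 -0.7] t 15.5
```

```bash
python3 -m creep '[[[0.3,0.3,0],0.2,0.36],[[0.9,0.8,0],0.6,0.36],[[1.5,1.4,0],1.0,0.36],[[2.1,2.0,0.2],1.5,0.36],[[2.7,2.6,0.5],2.0,0.36],[[3.2,3.0,0.9],2.3,0.36],[[3.42,3.23,1.3],2.42,0.36],[[3.42,3.23,1.4],2.42,0.36],[[3.42,3.23,1.4],2.42,0.36],[[3.42,3.23,1.4],2.42,0.36]]'; python3 -c "
from h import *
go(.5493,.2285,.0445,110.2)
c=cam('side');save(c['img'],'side10',5,(200,220,350,330))"
```

```text
time_s: 16.5
ee_pos: [0.5511, 0.2247, 0.1317]
eef_rot: [3.141, 0.0, 1.921]
force: [-0.8, -1.0, -0.5]
grip_width: 0.0336
shift [ 0.084 -0.009  1.743] twist -0.017 | yaw now 110.07 pos [0.5511 0.2247 0.1317] grip 0.0336 F [-0.8 -1.  -0.5] t 16.5
```

View pics/side10.png

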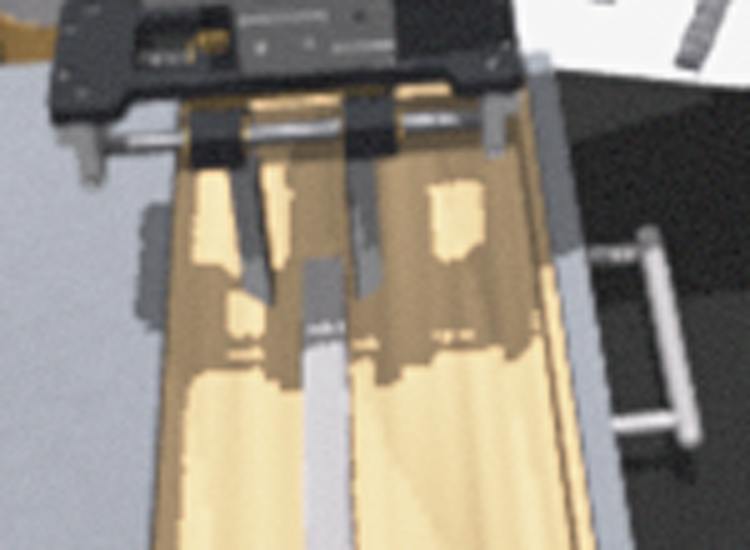

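```bash
python3 -m creep '[[[0.08,0,0.3],0,0.36],[[0.08,0,0.7],0,0.36],[[0.08,0,1.1],0,0.36],[[0.08,0,1.5],0,0.36],[[0.08,0,1.72],0,0.36],[[0.08,0,1.74],0,0.36],[[0.08,0,1.74],0,0],[[0.08,0,1.74],0,0],[[0.08,0,1.74],0,0],[[0.08,0,1.74],0,0]]' 45; python3 -m creep '[[[0,0,-0.2],0,0],[[0,0,-0.6],0,0],[[0,0,-1.2],0,0],[[0,0,-1.8],0,0],[[0,0,-2.4],0,0],[[0,0,-3.0],0,0],[[0,0,-3.2],0,0],[[0,0,-3.2],0,0]]'; python3 -c "
from h import *
go(.5225,-.3916,.2,166.2)
c=cam('side');save(c['img'],'side11',4,(160,130,360,280))"
```

```text
time_s: 17.55
ee_pos: [0.5497, 0.23, 0.0449]
eef_rot: [3.14, 0.0, 1.922]
force: [-0.2, -1.3, 5.8]
grip_width: 0.0193
time_s: 18.35
ee_pos: [0.5494, 0.2299, 0.2049]
eef_rot: [3.14, -0.0, 1.922]
force: [-0.6, 0.1, -4.6]
grip_width: 0.0197
shift [-11.488  -4.778   0.089] twist -7.011 | yaw now 110.11 pos [0.5494 0.2299 0.2049] grip 0.0197 F [-0.6  0.1 -4.6] t 18.35
```

View pics/side11.png

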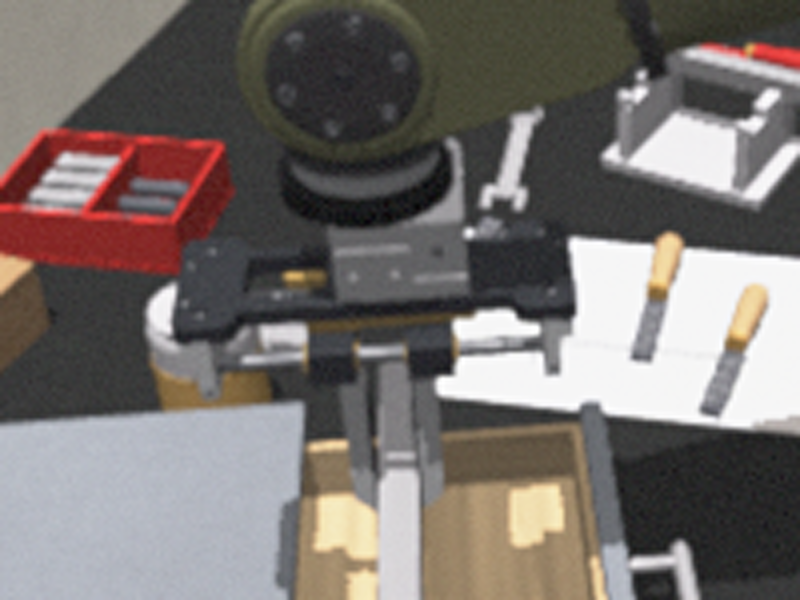

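Bar2 is held. The near file on the paper has moved about 2–3 cm (the announced knock), so I'll re-measure it later.

```bash
python3 -m creep '[[[-0.3,-0.1,0],-0.2,0],[[-0.9,-0.4,0],-0.5,0],[[-1.6,-0.7,0],-0.9,0],[[-2.3,-0.9,0],-1.3,0],[[-3.0,-1.2,0],-1.7,0],[[-3.7,-1.5,0],-2.2,0],[[-4.4,-1.8,0],-2.6,0],[[-5.1,-2.1,0],-3.0,0],[[-5.7,-2.4,0],-3.4,0],[[-6.2,-2.6,0],-3.7,0],[[-6.5,-2.7,0],-3.9,0],[[-6.5,-2.7,0],-3.9,0]]'; python3 -c "
from h import *
go(.5225,-.3916,.2,166.2)"
```

```text
time_s: 19.6
ee_pos: [0.5334, -0.1233, 0.2018]
eef_rot: [-3.14, -0.003, 2.465]
force: [-0.3, -0.3, -4.9]
grip_width: 0.0195
shift [-3.192 -4.319  0.033] twist -3.123 | yaw now 141.21 pos [ 0.5334 -0.1233  0.2018] grip 0.0195 F [-0.3 -0.3 -4.9] t 19.6
```

```bash
python3 -m creep '[[[-0.2,-0.2,0],-0.2,0],[[-0.5,-0.7,0],-0.5,0],[[-0.9,-1.2,0],-0.9,0],[[-1.4,-1.8,0],-1.4,0],[[-1.8,-2.4,0],-1.8,0],[[-2.2,-3.0,0],-2.2,0],[[-2.6,-3.6,0],-2.6,0],[[-3.0,-4.0,0],-2.9,0],[[-3.15,-4.25,0],-3.1,0],[[-3.19,-4.32,0],-3.12,0],[[-3.19,-4.32,0],-3.12,0],[[-3.19,-4.32,0],-3.12,0]]'; python3 - <<'E'
from h import *
go(.5225,-.3916,.11,166.2)
c=cam('side');save(c['img'],'side12',5,(280,80,420,200))
barheld(c,300,370,105,130,.17,.21)
go(.5225,-.3916,.11,166.2)
E
```

```text
time_s: 20.8
ee_pos: [0.524, -0.3888, 0.2035]
eef_rot: [3.141, -0.001, 2.902]
force: [0.1, -0.4, -3.7]
grip_width: 0.0193
shift [ 0.014 -0.062  1.869] twist 0.009 | yaw now 166.27 pos [ 0.524  -0.3888  0.2035] grip 0.0193 F [ 0.1 -0.4 -3.7] t 20.8
410 len 0.1788 mid [ 0.5265 -0.3832  0.1967] yaw -13.3 slope -1.1 z [0.182 0.199 0.208]
shift [ 0.015 -0.061  1.875] twist 0.012 | yaw now 166.29 pos [ 0.524  -0.3889  0.2038] grip 0.0194 F [ 0.3  0.  -4.4] t 20.85
```

View pics/side12.png

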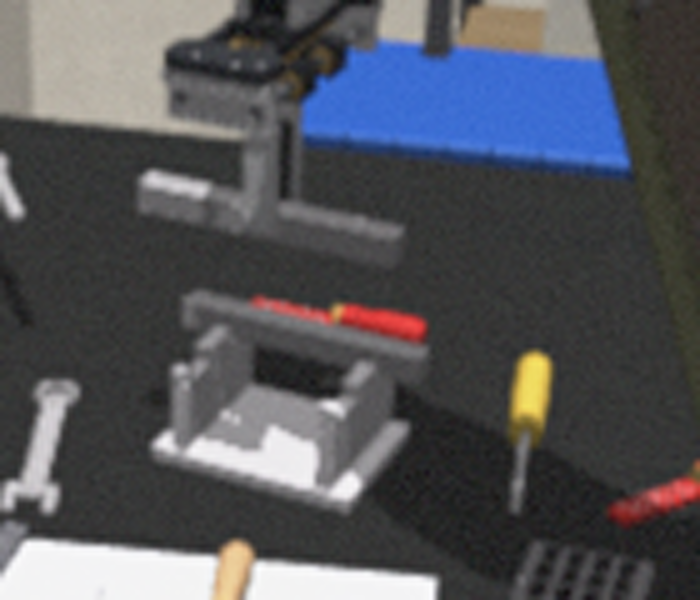

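```bash
python3 -m creep '[[[0.02,-0.06,0.2],0,0],[[0.02,-0.06,0.6],0,0],[[0.02,-0.06,1.0],0,0],[[0.02,-0.06,1.4],0,0],[[0.02,-0.06,1.7],0,0],[[0.02,-0.06,1.8],0,0],[[0.02,-0.06,1.8],0,0]]'; python3 - <<'E'
from h import *
go(.5225,-.3916,.0885,166.2)
c=cam('side');save(c['img'],'side13',6,(290,110,390,200))
E
```

```text
time_s: 21.55
ee_pos: [0.5219, -0.3925, 0.1134]
eef_rot: [3.141, -0.001, 2.902]
force: [0.1, -0.6, -4.6]
grip_width: 0.0193
shift [-0.008  0.021  0.498] twist 0.009 | yaw now 166.28 pos [ 0.5219 -0.3925  0.1134] grip 0.0193 F [ 0.1 -0.6 -4.6] t 21.55
```

View pics/side13.png

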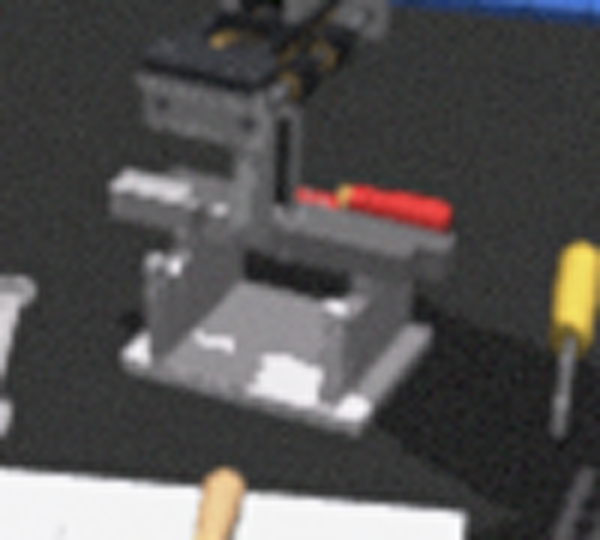

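```bash
python3 -m creep '[[[0,0.02,0.15],0,0],[[0,0.02,0.3],0,0],[[0,0.02,0.4],0,0],[[0,0.02,0.45],0,0],[[0,0.02,0.49],0,0],[[0,0.02,0.51],0,0],[[0,0.02,0.51],0,0]]'; python3 - <<'E'
from h import *
go(.5225,-.3916,.0885,166.2)
c=cam('side');save(c['img'],'side14',6,(290,110,390,200))
E
```

```text
time_s: 22.3
ee_pos: [0.5222, -0.3918, 0.0885]
eef_rot: [-3.142, 0.0, 2.902]
force: [0.5, -0.0, -4.5]
grip_width: 0.0194
shift [-0.005  0.005 -0.001] twist 0.009 | yaw now 166.27 pos [ 0.5222 -0.3918  0.0885] grip 0.0194 F [ 0.5 -0.  -4.5] t 22.3
```

View pics/side14.png

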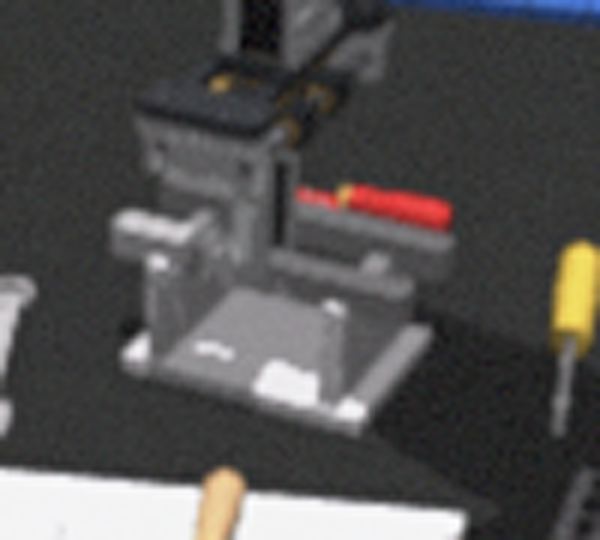

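Bar2 is in the near notch pair and all but seated. I'll set it down, release and rise.

```bash
python3 -m creep '[[[0,0,0.03],0,0],[[0,0,0.04],0,0],[[0,0,0.04],0,0],[[0,0,0.04],0,0.2],[[0,0,0.04],0,0.3],[[0,0,0.04],0,0.36],[[0,0,0.04],0,0.36],[[0,0,-0.3],0,0.36],[[0,0,-0.9],0,0.36],[[0,0,-1.7],0,0.36],[[0,0,-2.2],0,0.36],[[0,0,-2.3],0,0.36]]'; python3 -m creep '[[[0,0.5,0],0,0.5],[[0,1.3,0],0,0.5],[[0,2.1,0],0,0.5],[[0,2.9,0],0,0.5],[[0,3.7,0],0,0.5],[[0,4.5,0],0,0.5],[[0,5.3,0],0,0.5],[[0,6,0],0,0.5],[[0,6,0],0,0.5],[[0,6,0],0,0.5]]'; python3 - <<'E'
from h import *
go(.5225,-.3916,.11,166.2)
c=cam('side');save(c['img'],'side15',6,(290,110,390,200))
c=cam('top');save(c['img'],'top15',1.25); np.savez("top15.npz",**{k:np.array(v) for k,v in c.items()})
save(c['img'],'top15r',6,(390,160,470,250))
barheld(c,395,460,170,250,.08,.095)
E
```

```text
time_s: 23.55
ee_pos: [0.523, -0.3924, 0.207]
eef_rot: [-3.139, 0.005, 2.902]
force: [-0.2, -0.2, -0.1]
grip_width: 0.0338
time_s: 24.55
ee_pos: [0.5932, -0.1, 0.2024]
eef_rot: [-3.141, -0.001, 2.903]
force: [-0.1, -0.3, 0.8]
grip_width: 0.0471
shift [-5.000e-03 -6.001e+00  1.849e+00] twist 0.018 | yaw now 166.35 pos [ 0.5932 -0.1     0.2024] grip 0.0471 F [-0.1 -0.3  0.8] t 24.55
396 len 0.1776 mid [ 0.5082 -0.4502  0.0851] yaw -13.9 slope -0.0 z [0.08  0.085 0.092]
```

View pics/side15.png

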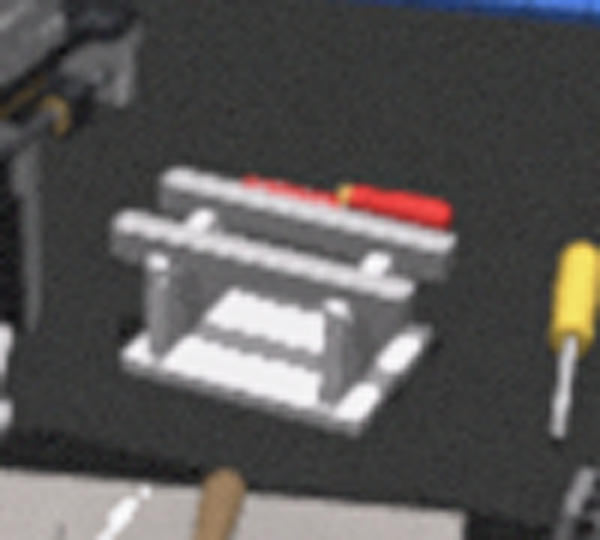

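View pics/top15.png

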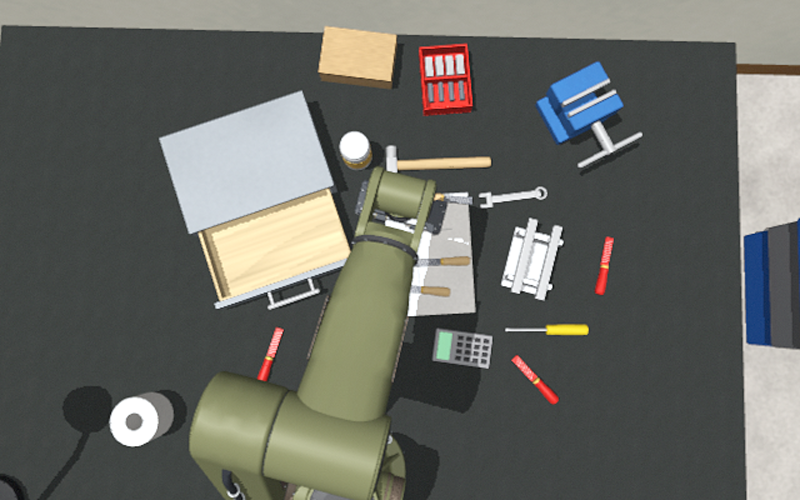

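View pics/top15r.png

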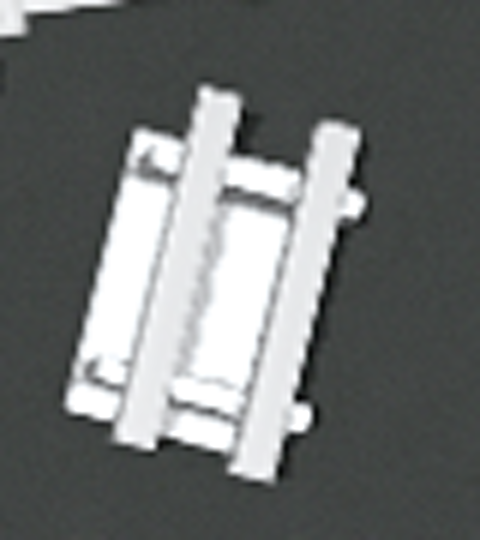

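Both bars are seated in their own notches; the drawer is empty. I'll move the arm over the drawer to clear the view of the files.

```bash
python3 -c "
from h import *
go(.46,.20,.25,110.2)"; python3 -m creep '[[[0.2,0.5,-0.2],0.3,0.4],[[0.5,1.1,-0.4],0.9,0.4],[[0.8,1.8,-0.6],1.6,0.4],[[1.1,2.5,-0.8],2.4,0.4],[[1.5,3.2,-1],3.2,0.4],[[1.9,3.9,-1],4.0,0.4],[[2.2,4.6,-1],4.8,0.4],[[2.5,5.2,-1],5.6,0.4],[[2.8,5.8,-1],6.4,0.4],[[3.0,6.3,-1],7,0.4],[[3.0,6.3,-1],7,0.4]]'; python3 - <<'E'
from h import *
go(.46,.20,.25,110.2)
c=cam('top'); save(c['img'],'top16',5,(305,145,440,250)); np.savez("top16.npz",**{k:np.array(v) for k,v in c.items()})
save(c['img'],'top16f',1.25)
E
```

```text
shift [ 4.021  5.218 -0.942] twist 7.003 | yaw now 166.22 pos [ 0.5931 -0.1013  0.2028] grip 0.0476 F [-0.2 -0.5 -0.5] t 24.65
time_s: 25.75
ee_pos: [0.5222, 0.2426, 0.253]
eef_rot: [-3.141, -0.0, 1.923]
force: [0.8, -1.0, -0.4]
grip_width: 0.0378
shift [-0.37  -1.462  0.061] twist 0.0 | yaw now 110.2 pos [0.5222 0.2426 0.253 ] grip 0.0378 F [ 0.8 -1.  -0.4] t 25.75
```

View pics/top16.png

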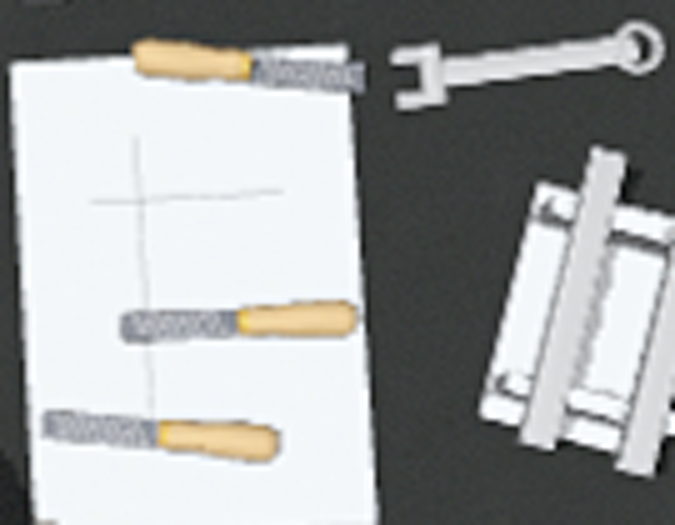

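View pics/top16f.png

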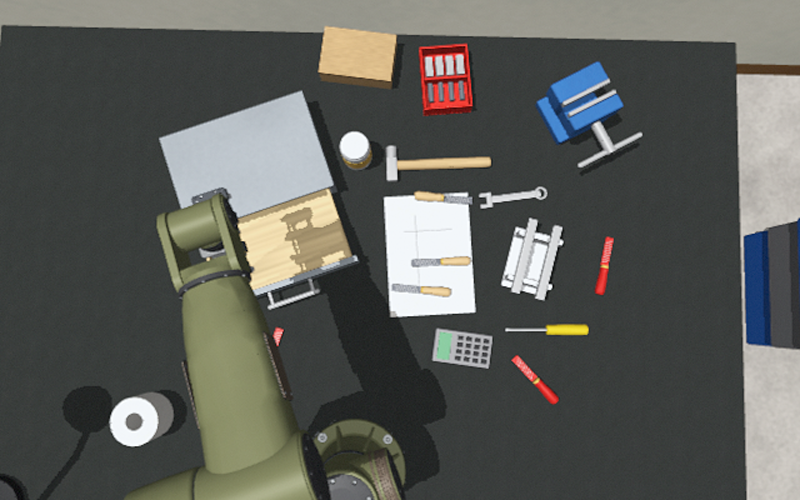

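```bash
cat >> h.py <<'E'
def toplane(c,uv,z):
    f=200/np.tan(np.radians(c["vertical_fov"])/2); E=np.array(c["extrinsics"])
    uv=np.atleast_2d(uv).astype(float)
    d=np.stack([(uv[:,0]-c["cx"])/f,(uv[:,1]-c["cy"])/f,np.ones(len(uv))],-1)@E[:3,:3].T
    o=E[:3,3]; return o+d*((z-o[2])/d[:,2])[:,None]
def files(c,roi=(310,145,420,250)):
    hm=handlemask(c["img"]).astype(np.uint8); k=np.zeros_like(hm); k[roi[1]:roi[3],roi[0]:roi[2]]=1; hm*=k
    n,l,s,ce=cv2.connectedComponentsWithStats(hm)
    for i in range(1,n):
        if s[i,4]<90: continue
        vv,uu=np.nonzero(l==i); P=toplane(c,np.stack([uu,vv],-1),.013)[:,:2]
        r=cv2.minAreaRect((P*1000).astype(np.float32)); mu=P.mean(0); _,_,V=np.linalg.svd(P-mu,full_matrices=False); d=V[0]
        t=(P-mu)@d; mid=mu+d*(t.min()+t.max())/2
        # blade side: grey pixels at +-75mm from mid
        best=None
        W=None
        for sg in (1,-1):
            E=np.array(c["extrinsics"]); q=np.r_[mid+sg*d*.07,.005]; pc=E[:3,:3].T@(q-E[:3,3]); f=200/np.tan(np.radians(c["vertical_fov"])/2)
            x=int(round(pc[0]/pc[2]*f+c["cx"])); y=int(round(pc[1]/pc[2]*f+c["cy"])); b=c["img"][y-1:y+2,x-1:x+2].mean()
            if best is None or abs(b-145)<abs(best[1]-145): best=(sg,b,(x,y))
        D=d*best[0]; g=mid+D*.022
        print("px",ce[i].round(),"len",round(t.max()-t.min(),4),"handle mid",mid.round(4),"grip",g.round(4),"dir yaw",np.degrees(np.arctan2(D[1],D[0])).round(1),best)
E
python3 - <<'E'
from h import *
c=dict(np.load("top16.npz")); files(c)
E
```

```text
px [342. 157.] len 0.0755 handle mid [ 0.6745 -0.1657] grip [ 0.6726 -0.1876] dir yaw -94.9 (1, np.float64(166.92592592592592), (365, 159))
px [364. 208.] len 0.0716 handle mid [ 0.5134 -0.2328] grip [ 0.5122 -0.2108] dir yaw 93.2 (1, np.float64(176.14814814814815), (341, 209))
px [348. 232.] len 0.0691 handle mid [ 0.4388 -0.1861] grip [ 0.4404 -0.1642] dir yaw 86.0 (-1, np.float64(177.55555555555554), (325, 230))
```

Three files are confirmed in that crop by wooden handle and grey blade, gripping points about (0.673,-0.188), (0.512,-0.211), (0.440,-0.164). The red ones are the look-alikes. I'll start with the nearest.

```bash
python3 -c "
from h import *
go(.4404,-.1642,.15,86)"
```

```text
shift [-7.033 -4.356  2.064] twist 3.041 | yaw now 110.33 pos [0.5225 0.2412 0.2531] grip 0.0376 F [-0.2 -0.5 -0.4] t 25.8
```

```bash
python3 -m creep '[[[-0.4,-0.2,0.1],0.2,0.5],[[-1.1,-0.7,0.3],0.5,0.5],[[-1.9,-1.2,0.5],0.9,0.5],[[-2.7,-1.7,0.7],1.2,0.5],[[-3.5,-2.2,0.9],1.6,0.5],[[-4.3,-2.7,1.2],2.0,0.5],[[-5.1,-3.2,1.5],2.3,0.5],[[-5.9,-3.7,1.7],2.6,0.5],[[-6.5,-4.0,1.9],2.9,0.5],[[-6.9,-4.3,2.0],3.04,0.5],[[-7.03,-4.36,2.06],3.04,0.5],[[-7.03,-4.36,2.06],3.04,0.5]]' 40; python3 -m creep '[[[0,0,0],0,0.5],[[0,0,0],0,0.5]]';python3 -c "
from h import *
go(.4404,-.1642,.0215,86)
c=cam('side');save(c['img'],'side17',5,(250,170,390,290))"
```

```text
time_s: 27.0
ee_pos: [0.4391, -0.1653, 0.1501]
eef_rot: [-3.141, -0.0, 1.499]
force: [-0.1, -0.6, 0.3]
grip_width: 0.0468
time_s: 27.2
ee_pos: [0.44, -0.1634, 0.1507]
eef_rot: [3.141, 0.0, 1.502]
force: [-0.3, -0.4, 0.2]
grip_width: 0.0473
shift [-0.016  0.008  2.585] twist 0.004 | yaw now 86.03 pos [ 0.44   -0.1634  0.1507] grip 0.0473 F [-0.3 -0.4  0.2] t 27.2
```

View pics/side17.png

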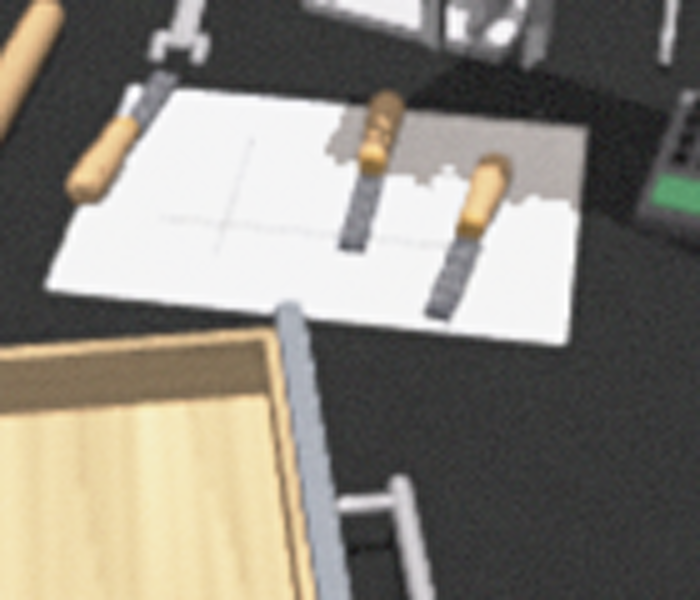

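```bash
python3 -m creep '[[[0,0,0.3],0,0.5],[[0,0,0.9],0,0.5],[[0,0,1.5],0,0.5],[[0,0,2.1],0,0.5],[[0,0,2.4],0,0.5],[[0,0,2.56],0,0.5],[[0,0,2.56],0,0.5],[[0,0,2.56],0,0],[[0,0,2.56],0,0],[[0,0,2.56],0,0],[[0,0,2.56],0,0],[[0,0,2.56],0,0]]' 40; python3 -m creep '[[[0,0,-0.2],0,0],[[0,0,-0.6],0,0],[[0,0,-1.2],0,0],[[0,0,-1.8],0,0],[[0,0,-2.4],0,0],[[0,0,-3.0],0,0],[[0,0,-3.2],0,0],[[0,0,-3.2],0,0]]'; python3 -c "
from h import *
go(.4878,.2381,.18,110.2)
c=cam('side');save(c['img'],'side18',5,(250,130,390,250))"
```

```text
time_s: 28.45
ee_pos: [0.4401, -0.1641, 0.0231]
eef_rot: [3.141, 0.0, 1.5]
force: [-0.9, 1.7, 6.0]
grip_width: 0.0238
time_s: 29.25
ee_pos: [0.44, -0.1641, 0.1834]
eef_rot: [3.14, 0.001, 1.5]
force: [0.4, -0.4, -1.8]
grip_width: 0.0236
shift [8.092 0.385 0.062] twist -3.031 | yaw now 85.95 pos [ 0.44   -0.1641  0.1834] grip 0.0236 F [ 0.4 -0.4 -1.8] t 29.25
```

View pics/side18.png

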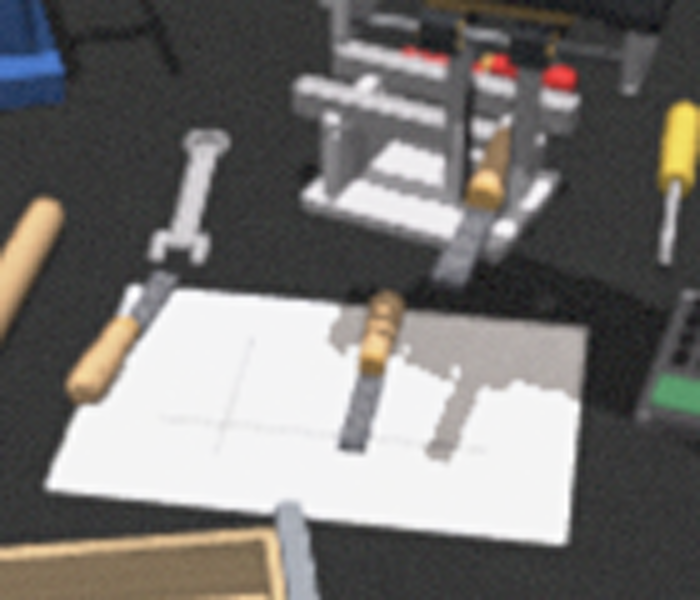

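```bash
python3 -m creep '[[[0.4,0,0],-0.2,0],[[1.1,0.05,0],-0.5,0],[[1.9,0.1,0],-0.8,0],[[2.7,0.13,0],-1.1,0],[[3.5,0.17,0],-1.4,0],[[4.3,0.2,0],-1.7,0],[[5.1,0.24,0],-2.0,0],[[5.9,0.28,0],-2.3,0],[[6.7,0.32,0],-2.6,0],[[7.4,0.35,0],-2.85,0],[[7.9,0.38,0],-3.0,0],[[8.09,0.385,0.06],-3.03,0]]'; python3 -m creep '[[[0,0,0],0,0],[[0,0,0],0,0],[[0,0,0],0,0]]'; python3 -c "
from h import *
go(.4878,.2381,.0445,110.2)"
```

```text
time_s: 30.5
ee_pos: [0.4869, 0.2398, 0.1775]
eef_rot: [-3.139, -0.0, 1.926]
force: [0.5, -0.2, -1.8]
grip_width: 0.0237
time_s: 30.8
ee_pos: [0.4875, 0.237, 0.1792]
eef_rot: [-3.141, 0.0, 1.922]
force: [1.0, -1.0, -1.9]
grip_width: 0.0239
shift [0.019 0.015 2.694] twist -0.012 | yaw now 110.1 pos [0.4875 0.237  0.1792] grip 0.0239 F [ 1.  -1.  -1.9] t 30.8
```

```bash
python3 -m creep '[[[0,0,0.3],0,0],[[0,0,0.8],0,0],[[0,0,1.3],0,0],[[0,0,1.8],0,0],[[0,0,2.2],0,0],[[0,0,2.5],0,0],[[0,0,2.64],0,0],[[0,0,2.66],0,0],[[0,0,2.66],0,0]]'; python3 -c "
from h import *
go(.4878,.2381,.0445,110.2)
c=cam('side');save(c['img'],'side19',5,(210,220,350,330))"
```

```text
time_s: 31.7
ee_pos: [0.4878, 0.2379, 0.0471]
eef_rot: [3.141, -0.0, 1.923]
force: [0.4, 0.3, -1.3]
grip_width: 0.0237
shift [0.004 0.001 0.051] twist -0.005 | yaw now 110.16 pos [0.4878 0.2379 0.0471] grip 0.0237 F [ 0.4  0.3 -1.3] t 31.7
```

View pics/side19.png

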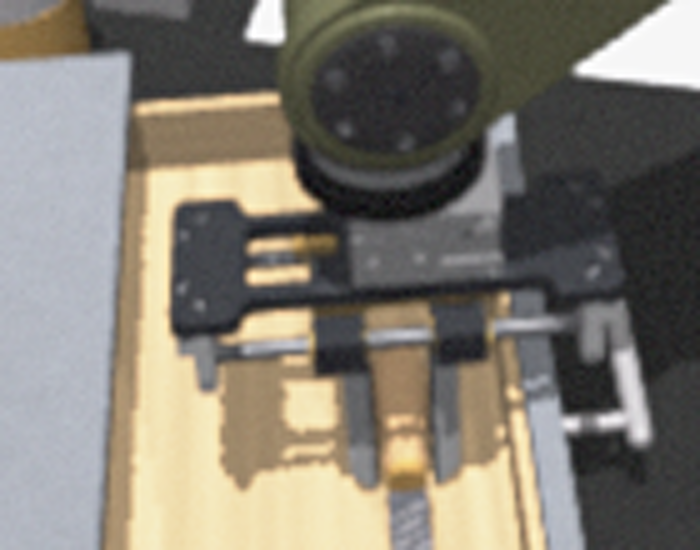

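Nearly on the floor; release there and rise.

```bash
python3 -m creep '[[[0,0,0.03],0,0],[[0,0,0.03],0,0.28],[[0,0,0.03],0,0.34],[[0,0,0.03],0,0.34],[[0,0,-0.3],0,0.34],[[0,0,-0.9],0,0.34],[[0,0,-1.7],0,0.34],[[0,0,-2.5],0,0.4],[[0,0,-3.0],0,0.5],[[0,0,-3.0],0,0.5],[[0,0,-3.0],0,0.5]]'; python3 - <<'E'
from h import *
go(.5122,-.2108,.16,93.2)
c=cam('side');save(c['img'],'side20',1.25)
c=cam('top');files(c)
E
```

```text
time_s: 32.85
ee_pos: [0.4874, 0.2381, 0.1963]
eef_rot: [3.141, -0.0, 1.923]
force: [0.0, 0.1, -0.2]
grip_width: 0.0467
shift [-8.597 -2.634  0.725] twist 2.124 | yaw now 110.19 pos [0.4874 0.2381 0.1963] grip 0.0467 F [ 0.   0.1 -0.2] t 32.85
px [342. 157.] len 0.0755 handle mid [ 0.6745 -0.1657] grip [ 0.6726 -0.1876] dir yaw -95.0 (1, np.float64(165.40740740740742), (365, 159))
px [364. 208.] len 0.0716 handle mid [ 0.5134 -0.2328] grip [ 0.5122 -0.2108] dir yaw 93.2 (1, np.float64(174.74074074074073), (341, 209))
```

View pics/side20.png

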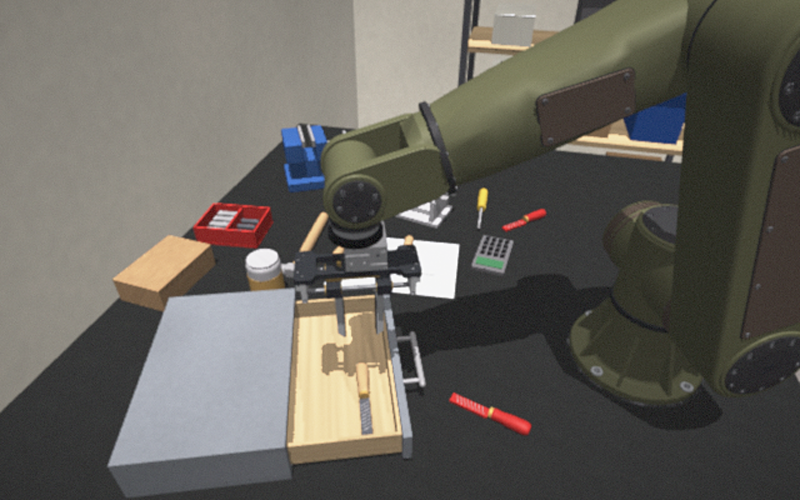

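The first file lies in the drawer; the other two haven't moved. Next, the one at (0.512,-0.211).

```bash
python3 -m creep '[[[-0.4,-0.1,0],0.1,0.5],[[-1.1,-0.3,0],0.3,0.5],[[-2.0,-0.6,0],0.5,0.5],[[-2.9,-0.9,0],0.7,0.5],[[-3.8,-1.2,0],0.95,0.5],[[-4.7,-1.4,0],1.2,0.5],[[-5.6,-1.7,0.2],1.4,0.5],[[-6.5,-2.0,0.4],1.6,0.5],[[-7.4,-2.3,0.6],1.8,0.5],[[-8.1,-2.5,0.7],2.0,0.5],[[-8.5,-2.6,0.73],2.1,0.5],[[-8.6,-2.63,0.73],2.12,0.5]]'; python3 -m creep '[[[0,0,0],0,0.5],[[0,0,0],0,0.5],[[0,0,0],0,0.5]]'; python3 -c "
from h import *
go(.5122,-.2108,.0225,93.2)"
```

```text
time_s: 34.15
ee_pos: [0.5118, -0.2125, 0.1582]
eef_rot: [-3.139, -0.001, 1.625]
force: [0.3, 0.1, -0.5]
grip_width: 0.047
time_s: 34.45
ee_pos: [0.5126, -0.2097, 0.1601]
eef_rot: [3.142, -0.0, 1.629]
force: [0.2, -0.8, -0.2]
grip_width: 0.0468
shift [-0.022 -0.01   2.751] twist 0.015 | yaw now 93.32 pos [ 0.5126 -0.2097  0.1601] grip 0.0468 F [ 0.2 -0.8 -0.2] t 34.45
```

```bash
python3 -m creep '[[[-0.02,-0.01,0.3],0,0.5],[[-0.02,-0.01,0.9],0,0.5],[[-0.02,-0.01,1.6],0,0.5],[[-0.02,-0.01,2.2],0,0.5],[[-0.02,-0.01,2.6],0,0.5],[[-0.02,-0.01,2.75],0,0.5],[[-0.02,-0.01,2.75],0,0.5],[[-0.02,-0.01,2.75],0,0],[[-0.02,-0.01,2.75],0,0],[[-0.02,-0.01,2.75],0,0],[[-0.02,-0.01,2.75],0,0],[[-0.02,-0.01,2.75],0,0]]' 40; python3 -m creep '[[[0,0,-0.2],0,0],[[0,0,-0.6],0,0],[[0,0,-1.2],0,0],[[0,0,-1.8],0,0],[[0,0,-2.4],0,0],[[0,0,-3.0],0,0],[[0,0,-3.2],0,0],[[0,0,-3.2],0,0]]'; python3 -c "
from h import *
go(.569,.1188,.18,110.2)
c=cam('side');save(c['img'],'side21',5,(250,130,390,250))"
```

```text
time_s: 35.65
ee_pos: [0.5124, -0.212, 0.0233]
eef_rot: [3.141, 0.001, 1.627]
force: [-1.3, 0.9, 7.8]
grip_width: 0.024
time_s: 36.45
ee_pos: [0.5123, -0.212, 0.1835]
eef_rot: [3.14, 0.001, 1.627]
force: [0.6, 1.1, -1.2]
grip_width: 0.0238
shift [6.542 1.504 0.066] twist -2.121 | yaw now 93.23 pos [ 0.5123 -0.212   0.1835] grip 0.0238 F [ 0.6  1.1 -1.2] t 36.45
```

View pics/side21.png

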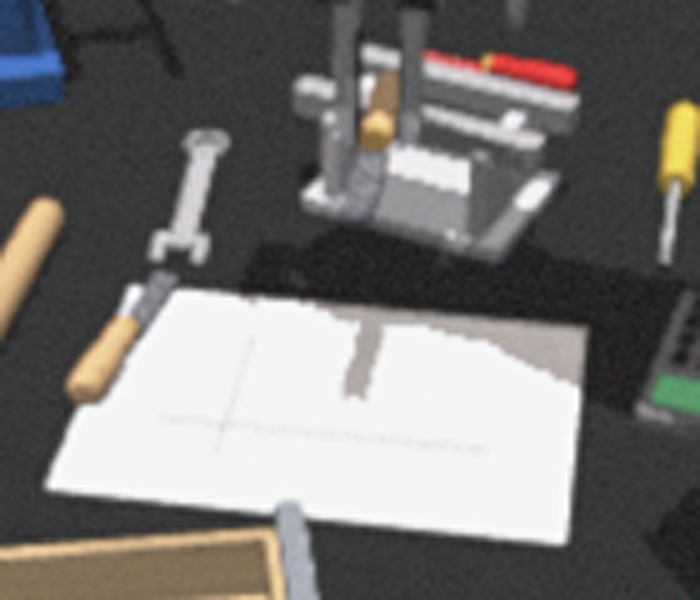

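```bash
python3 -m creep '[[[0.3,0.1,0],-0.1,0],[[0.9,0.2,0],-0.3,0],[[1.6,0.4,0],-0.5,0],[[2.3,0.5,0],-0.75,0],[[3.0,0.7,0],-1.0,0],[[3.7,0.9,0],-1.2,0],[[4.4,1.0,0],-1.4,0],[[5.1,1.2,0],-1.7,0],[[5.8,1.3,0],-1.9,0],[[6.3,1.45,0],-2.05,0],[[6.54,1.5,0.05],-2.12,0],[[6.54,1.5,0.07],-2.12,0]]'; python3 -m creep '[[[0,0,0],0,0],[[0,0,0],0,0],[[0,0,0],0,0]]'; python3 -c "
from h import *
go(.569,.1188,.0445,110.2)
c=cam('side');save(c['img'],'side22',4,(210,170,370,310))"
```

```text
time_s: 37.7
ee_pos: [0.5679, 0.1201, 0.1774]
eef_rot: [-3.139, -0.001, 1.925]
force: [-0.8, 0.1, -1.5]
grip_width: 0.0239
time_s: 38.0
ee_pos: [0.5685, 0.1178, 0.179]
eef_rot: [3.142, 0.0, 1.922]
force: [-0.3, -0.1, -1.5]
grip_width: 0.024
shift [0.015 0.015 2.69 ] twist -0.012 | yaw now 110.11 pos [0.5685 0.1178 0.179 ] grip 0.024 F [-0.3 -0.1 -1.5] t 38.0
```

View pics/side22.png

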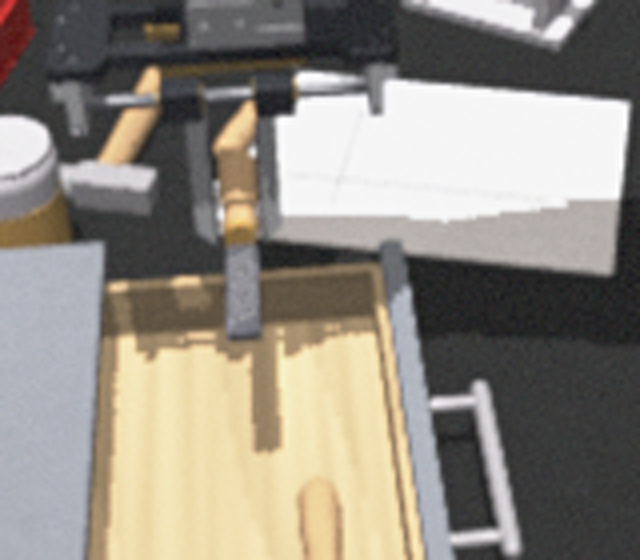

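```bash
python3 -m creep '[[[0.1,0.01,0.3],0,0],[[0.1,0.01,0.8],0,0],[[0.1,0.01,1.3],0,0],[[0.1,0.01,1.8],0,0],[[0.1,0.01,2.2],0,0],[[0.1,0.01,2.5],0,0],[[0.1,0.01,2.64],0,0],[[0.1,0.01,2.66],0,0],[[0.1,0.01,2.66],0,0]]'; python3 -c "
from h import *
go(.569,.1188,.0445,110.2)
c=cam('side');save(c['img'],'side23',4,(210,170,370,310))"
```

```text
time_s: 38.95
ee_pos: [0.5677, 0.1237, 0.0466]
eef_rot: [3.141, 0.0, 1.923]
force: [-0.1, -0.3, -1.1]
grip_width: 0.0234
shift [-0.101 -0.008  0.043] twist -0.003 | yaw now 110.18 pos [0.5677 0.1237 0.0466] grip 0.0234 F [-0.1 -0.3 -1.1] t 38.95
```

View pics/side23.png

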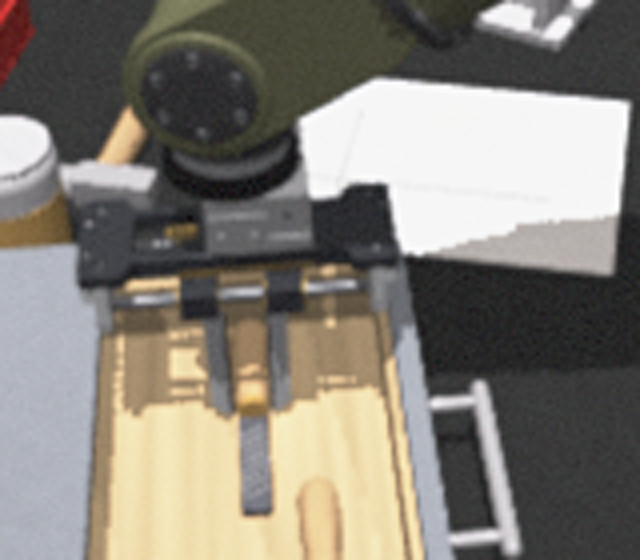

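```bash
python3 -m creep '[[[0,0,0.03],0,0],[[0,0,0.03],0,0.28],[[0,0,0.03],0,0.34],[[0,0,0.03],0,0.34],[[0,0,-0.3],0,0.34],[[0,0,-0.9],0,0.34],[[0,0,-1.7],0,0.34],[[0,0,-2.5],0,0.4],[[0,0,-3.0],0,0.45],[[0,0,-3.0],0,0.45],[[0,0,-3.0],0,0.45]]'; python3 - <<'E'
from h import *
go(.6726,-.1876,.16,85)
c=cam('side');save(c['img'],'side24',4,(210,150,370,310))
c=cam('top');files(c)
E
```

```text
time_s: 40.1
ee_pos: [0.5671, 0.1237, 0.1958]
eef_rot: [3.141, 0.0, 1.923]
force: [0.9, -0.5, -0.8]
grip_width: 0.0426
shift [-6.571 -0.17   0.715] twist 3.149 | yaw now 110.19 pos [0.5671 0.1237 0.1958] grip 0.0426 F [ 0.9 -0.5 -0.8] t 40.1
px [342. 156.] len 0.0755 handle mid [ 0.6746 -0.1657] grip [ 0.6728 -0.1876] dir yaw -94.7 (1, np.float64(177.37037037037038), (365, 159))
```

View pics/side24.png

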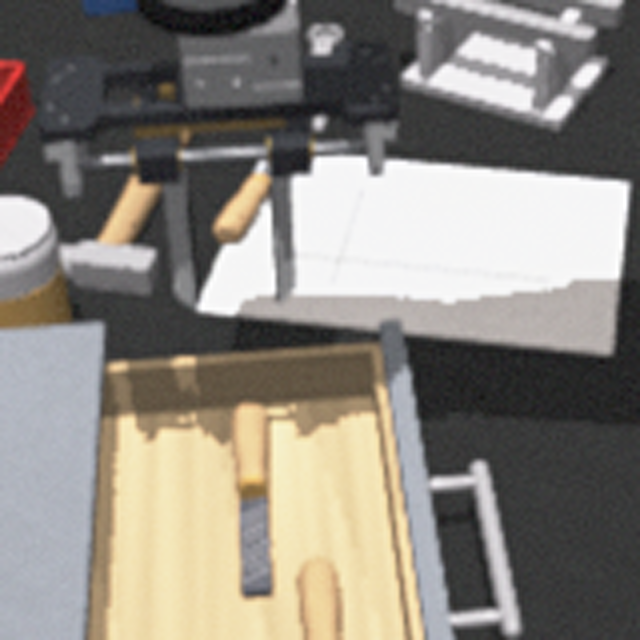

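```bash
python3 -m creep '[[[-0.3,0,0],0.2,0.45],[[-0.9,0,0],0.5,0.45],[[-1.6,0,0],0.8,0.45],[[-2.4,-0.1,0],1.2,0.45],[[-3.2,-0.1,0],1.6,0.45],[[-4.0,-0.1,0.1],2.0,0.45],[[-4.8,-0.1,0.3],2.4,0.45],[[-5.6,-0.15,0.5],2.7,0.45],[[-6.2,-0.17,0.65],3.0,0.45],[[-6.5,-0.17,0.7],3.15,0.45],[[-6.57,-0.17,0.72],3.15,0.45],[[-6.57,-0.17,0.72],3.15,0.45]]'; python3 -m creep '[[[0,0,0],0,0.45],[[0,0,0],0,0.45]]'; python3 -c "
from h import *
go(.6727,-.1876,.0225,85.1)
c=cam('side');save(c['img'],'side25',5,(230,140,350,250))"
```

```text
time_s: 41.4
ee_pos: [0.6723, -0.1882, 0.159]
eef_rot: [-3.14, -0.0, 1.483]
force: [0.2, 0.7, 0.2]
grip_width: 0.0428
time_s: 41.6
ee_pos: [0.6727, -0.1867, 0.1604]
eef_rot: [3.141, 0.0, 1.485]
force: [0.6, 0.1, 0.2]
grip_width: 0.0424
shift [-1.800e-02  1.000e-03  2.758e+00] twist -0.005 | yaw now 85.06 pos [ 0.6727 -0.1867  0.1604] grip 0.0424 F [0.6 0.1 0.2] t 41.6
```

View pics/side25.png

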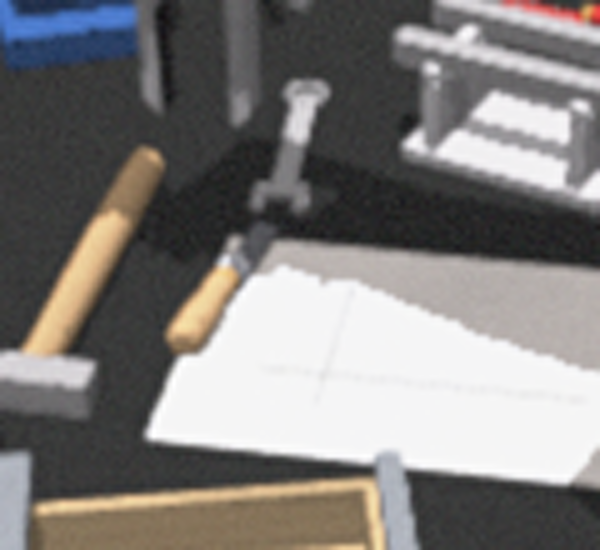

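```bash
python3 -m creep '[[[-0.02,0,0.3],0,0.45],[[-0.02,0,0.9],0,0.45],[[-0.02,0,1.6],0,0.45],[[-0.02,0,2.2],0,0.45],[[-0.02,0,2.6],0,0.45],[[-0.02,0,2.75],0,0.45],[[-0.02,0,2.75],0,0.45],[[-0.02,0,2.75],0,0],[[-0.02,0,2.75],0,0],[[-0.02,0,2.75],0,0],[[-0.02,0,2.75],0,0],[[-0.02,0,2.75],0,0]]' 40; python3 -m creep '[[[0,0,-0.2],0,0],[[0,0,-0.6],0,0],[[0,0,-1.2],0,0],[[0,0,-1.8],0,0],[[0,0,-2.4],0,0],[[0,0,-3.0],0,0],[[0,0,-3.4],0,0],[[0,0,-3.4],0,0]]'; python3 -c "
from h import *
go(.5431,.2904,.18,110.2)
c=cam('side');save(c['img'],'side26',5,(230,120,350,240))"
```

```text
time_s: 42.85
ee_pos: [0.6728, -0.1886, 0.0231]
eef_rot: [3.141, 0.0, 1.483]
force: [-0.6, 0.3, 5.2]
grip_width: 0.0237
time_s: 43.65
ee_pos: [0.6734, -0.1888, 0.1961]
eef_rot: [3.137, 0.001, 1.483]
force: [-0.9, 0.1, -1.6]
grip_width: 0.0237
shift [ 9.32  -3.434  0.293] twist -3.151 | yaw now 84.99 pos [ 0.6734 -0.1888  0.1961] grip 0.0237 F [-0.9  0.1 -1.6] t 43.65
```

View pics/side26.png

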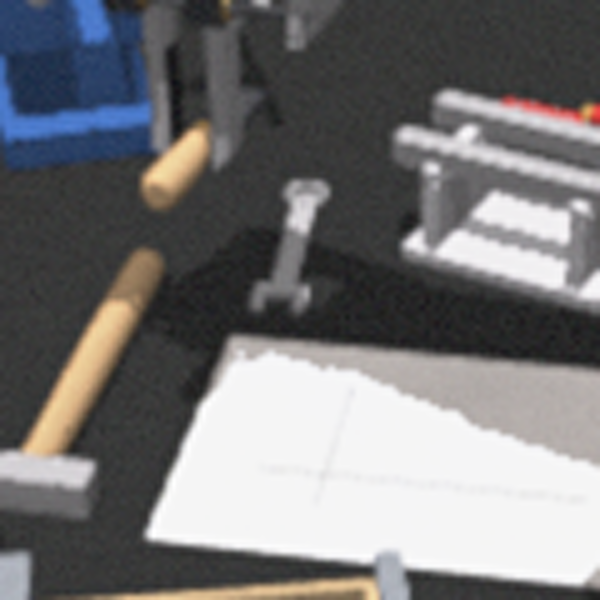

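```bash
python3 -m creep '[[[0.4,-0.1,0],-0.1,0],[[1.0,-0.4,0],-0.3,0],[[1.7,-0.6,0],-0.6,0],[[2.4,-0.9,0],-0.8,0],[[3.1,-1.1,0],-1.0,0],[[3.8,-1.4,0],-1.3,0],[[4.5,-1.7,0],-1.5,0],[[5.2,-1.9,0],-1.8,0],[[5.9,-2.2,0],-2.0,0],[[6.5,-2.4,0],-2.2,0],[[6.8,-2.5,0],-2.3,0],[[6.8,-2.5,0],-2.3,0]]'; python3 -c "
from h import *
go(.5431,.2904,.18,110.2)"
```

```text
time_s: 44.9
ee_pos: [0.5769, 0.1624, 0.1912]
eef_rot: [-3.14, -0.0, 1.807]
force: [-0.3, -0.0, -1.5]
grip_width: 0.0234
shift [ 2.646 -0.059  0.225] twist -0.834 | yaw now 103.52 pos [0.5769 0.1624 0.1912] grip 0.0234 F [-0.3 -0.  -1.5] t 44.9
```

```bash
python3 -m creep '[[[0.3,0,0],-0.1,0],[[0.9,0,0],-0.3,0],[[1.5,0,0.1],-0.5,0],[[2.1,-0.04,0.2],-0.7,0],[[2.5,-0.06,0.22],-0.83,0],[[2.64,-0.06,0.22],-0.83,0],[[2.64,-0.06,0.22],-0.83,0],[[2.64,-0.06,0.22],-0.83,0],[[2.64,-0.06,0.22],-0.83,0]]'; python3 -c "
from h import *
go(.5431,.2904,.0465,110.2)
c=cam('side');save(c['img'],'side27',4,(190,220,350,370))"
```

```text
time_s: 45.8
ee_pos: [0.5447, 0.2877, 0.1815]
eef_rot: [3.141, 0.0, 1.919]
force: [0.3, -0.3, -1.5]
grip_width: 0.0239
shift [ 0.061 -0.013  2.701] twist -0.033 | yaw now 109.94 pos [0.5447 0.2877 0.1815] grip 0.0239 F [ 0.3 -0.3 -1.5] t 45.8
```

View pics/side27.png

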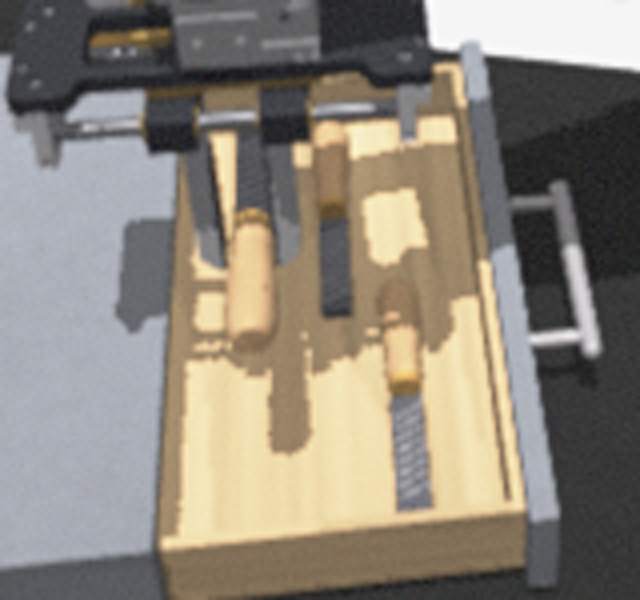

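```bash
python3 -m creep '[[[0.05,-0.02,0.3],-0.03,0],[[0.05,-0.02,0.8],-0.03,0],[[0.05,-0.02,1.3],-0.03,0],[[0.05,-0.02,1.8],-0.03,0],[[0.05,-0.02,2.2],-0.03,0],[[0.05,-0.02,2.5],-0.03,0],[[0.05,-0.02,2.65],-0.03,0],[[0.05,-0.02,2.7],-0.03,0],[[0.05,-0.02,2.7],-0.03,0]]'; python3 -c "
from h import *
go(.5431,.2904,.0455,110.2)
c=cam('side');save(c['img'],'side28',4,(190,220,350,370))"
```

```text
time_s: 46.75
ee_pos: [0.5427, 0.2908, 0.0469]
eef_rot: [3.141, -0.0, 1.924]
force: [0.4, -0.8, -0.3]
grip_width: 0.0237
shift [-0.01   0.004  0.028] twist 0.008 | yaw now 110.26 pos [0.5427 0.2908 0.0469] grip 0.0237 F [ 0.4 -0.8 -0.3] t 46.75
```

View pics/side28.png

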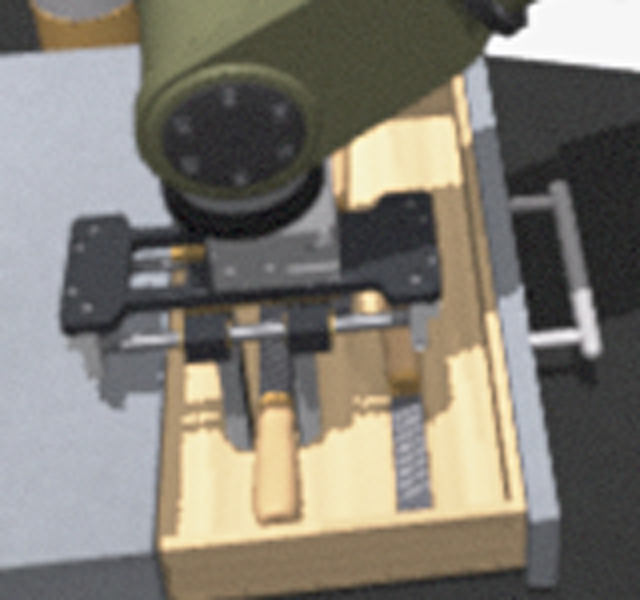

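```bash
python3 -m creep '[[[0,0,0.03],0,0],[[0,0,0.03],0,0.28],[[0,0,0.03],0,0.34],[[0,0,0.03],0,0.34],[[0,0,-0.3],0,0.34],[[0,0,-0.9],0,0.34],[[0,0,-1.7],0,0.34],[[0,0,-2.5],0,0.34],[[0,0,-2.8],0,0.31],[[0,0,-2.8],0,0.31],[[0,0,-2.8],0,0.31]]'; python3 - <<'E'
from h import *
go(.4088,.1549,.14,110.35)
c=cam('side');save(c['img'],'side29',4,(190,220,350,370))
E
```

```text
time_s: 47.9
ee_pos: [0.5421, 0.2906, 0.1856]
eef_rot: [-3.14, 0.0, 1.925]
force: [-0.4, 1.0, -1.0]
grip_width: 0.0292
shift [-1.623 -3.439  0.915] twist -0.01 | yaw now 110.27 pos [0.5421 0.2906 0.1856] grip 0.0292 F [-0.4  1.  -1. ] t 47.9
```

View pics/side29.png

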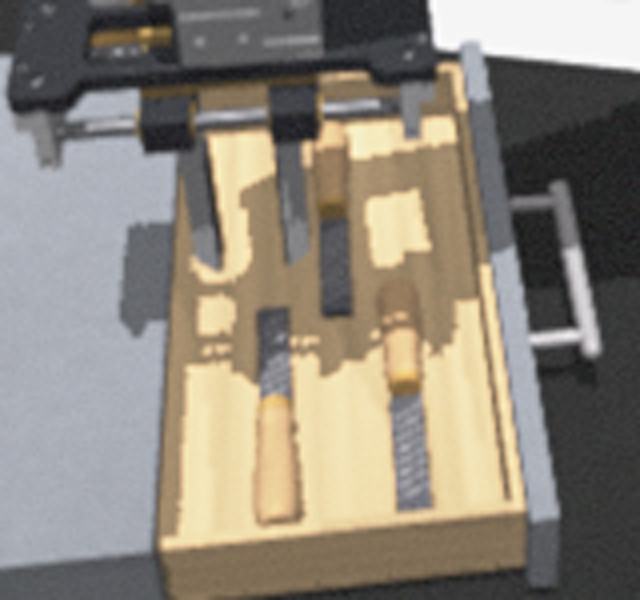

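All three files lie flat in the drawer, well below its rim. Next I'll go to the handle, but first a top picture from there to check the handle's place and look for any further file.

```bash
python3 -m creep '[[[-0.2,-0.4,0],0,0.31],[[-0.5,-1.0,0],0,0.31],[[-0.8,-1.7,0],0,0.31],[[-1.1,-2.4,0.2],0,0.31],[[-1.4,-3.0,0.4],0,0.31],[[-1.6,-3.4,0.6],0,0.31],[[-1.62,-3.44,0.8],0,0.31],[[-1.62,-3.44,0.8],0,0.31],[[-1.62,-3.44,0.8],0,0.31]]'; python3 - <<'E'
from h import *
go(.4088,.1549,.048,110.35)
c=cam('top');save(c['img'],'top30',1.25); files(c)
c=cam('side');save(c['img'],'side30',4,(230,200,390,330))
E
```

```text
time_s: 48.85
ee_pos: [0.4096, 0.1557, 0.1461]
eef_rot: [-3.141, -0.0, 1.925]
force: [-0.4, 0.9, 0.2]
grip_width: 0.0292
shift [-0.009 -0.02   1.963] twist -0.009 | yaw now 110.28 pos [0.4096 0.1557 0.1461] grip 0.0292 F [-0.4  0.9  0.2] t 48.85
```

View pics/top30.png

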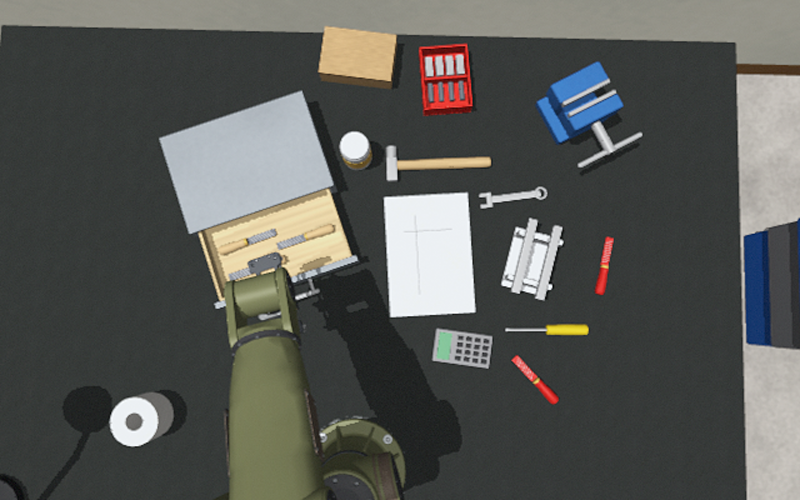

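View pics/side30.png

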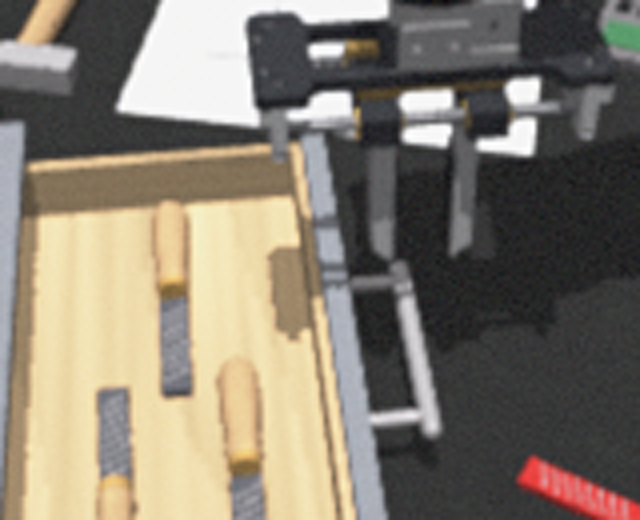

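```bash
python3 -m creep '[[[-0.01,-0.02,0.3],0,0.31],[[-0.01,-0.02,0.8],0,0.31],[[-0.01,-0.02,1.3],0,0.31],[[-0.01,-0.02,1.7],0,0.31],[[-0.01,-0.02,1.9],0,0.31],[[-0.01,-0.02,1.96],0,0.31],[[-0.01,-0.02,1.96],0,0.31],[[-0.01,-0.02,1.96],0,0],[[-0.01,-0.02,1.96],0,0],[[-0.01,-0.02,1.96],0,0],[[-0.01,-0.02,1.96],0,0]]' 30; python3 -m creep '[[[0,0.1,0],0,0],[[0,0.3,0],0,0],[[0,0.6,0],0,0],[[0,0.95,0],0,0],[[0,1.3,0],0,0],[[0,1.65,0],0,0],[[0,2.0,0],0,0],[[0,2.35,0],0,0],[[0,2.7,0],0,0],[[0,3.0,0],0,0],[[0,3.2,0],0,0],[[0,3.25,0],0,0]]'; python3 -m creep '[[[0,0.05,0],0,0],[[0,0.1,0],0,0],[[0,0.13,0],0,0],[[0,0.13,0],0,0]]'; python3 - <<'E'
from h import *
go(.5706,.2138,.048,110.35)
E
```

```text
time_s: 50.05
ee_pos: [0.4088, 0.1545, 0.0491]
eef_rot: [3.14, 0.0, 1.925]
force: [0.3, -0.6, 5.7]
grip_width: 0.0099
time_s: 51.25
ee_pos: [0.5618, 0.2114, 0.0491]
eef_rot: [3.14, -0.0, 1.925]
force: [-2.1, 2.9, 8.4]
grip_width: 0.0103
time_s: 51.65
ee_pos: [0.5672, 0.2134, 0.0491]
eef_rot: [3.14, -0.0, 1.925]
force: [-0.5, 2.4, 4.3]
grip_width: 0.0101
shift [-0.017  0.067  0.022] twist -0.01 | yaw now 110.27 pos [0.5672 0.2134 0.0491] grip 0.0101 F [-0.5  2.4  4.3] t 51.65
```

```bash
python3 -m creep '[[[0,0.04,0],0,0],[[0,0.08,0],0,0],[[0,0.08,0],0,0]]';python3 -m creep '[[[0,0.03,0],0,0],[[0,0.06,0],0,0],[[0,0.06,0],0,0]]'; python3 -m creep '[[[0,0.03,0],0,0],[[0,0.06,0],0,0],[[0,0.06,0],0,0]]'
```

```text
time_s: 51.95
ee_pos: [0.5709, 0.2149, 0.0491]
eef_rot: [3.14, -0.0, 1.925]
force: [-0.3, 3.6, 5.2]
grip_width: 0.0097
time_s: 52.25
ee_pos: [0.5733, 0.2157, 0.0491]
eef_rot: [-3.142, -0.001, 1.925]
force: [-5.5, 2.3, 7.1]
grip_width: 0.01
time_s: 52.55
ee_pos: [0.5734, 0.2158, 0.0489]
eef_rot: [-3.134, -0.001, 1.925]
force: [-27.0, -7.3, 23.0]
grip_width: 0.0099
```

```bash
python3 -m creep '[[[0,0,0],0,0.31],[[0,-0.04,0],0,0.31],[[0,-0.05,0],0,0.31],[[0,-0.05,0],0,0.31],[[0,-0.05,-0.3],0,0.31],[[0,-0.05,-1],0,0.31],[[0,-0.05,-2],0,0.31],[[0,-0.05,-3],0,0.31],[[0,-0.6,-3.5],0,0.31],[[0,-1.4,-3.5],0,0.31],[[0,-2.2,-3.5],0,0.31],[[0,-2.2,-3.5],0,0.31]]'; python3 -m creep '[[[-0.5,-0.2,0],0,0.31],[[-1.2,-0.6,0],0,0.31],[[-2,-1,0],0,0.31],[[-2.8,-1.4,0],0,0.31],[[-3.4,-1.6,0],0,0.31],[[-3.4,-1.6,0],0,0.31]]'; python3 - <<'E'
from h import *
c=cam('top');save(c['img'],'top31',1.25); save(c['img'],'top31c',5,(120,60,280,200))
W=cloud(c);Z=W[...,2];u,v=np.meshgrid(np.arange(640),np.arange(400))
t=np.radians(20.4); R=np.array([[np.cos(t),np.sin(t)],[-np.sin(t),np.cos(t)]])
m=(abs(Z-0.05)<0.008)&(u>185)&(u<250)&(v>155)&(v<200)
Q=W[m][:,:2]@R.T*1000
s=Q[(Q[:,0]<625)&(Q[:,0]>595)]; print(np.median(s,0),"start was 608.8; shift of TCP:", .9373*573.4+.3486*215.8)
barheld(c,395,460,170,250,.08,.095)
c=cam('side');save(c['img'],'side31',1.25); print(telemetry.get_obs()['ee_pos'],telemetry.get_obs()['time_s'])
E
```

```text
time_s: 53.75
ee_pos: [0.47, 0.1773, 0.2246]
eef_rot: [3.142, 0.0, 1.925]
force: [0.2, 0.2, 0.6]
grip_width: 0.0297
time_s: 54.35
ee_pos: [0.4575, -0.0118, 0.2245]
eef_rot: [3.14, 0.001, 1.921]
force: [0.1, 0.6, -0.5]
grip_width: 0.0293
[611.67336442   2.50762083] start was 608.8; shift of TCP: 612.6757
392 len 0.178 mid [ 0.523  -0.3922  0.0852] yaw -13.6 slope -0.0 z [0.08  0.085 0.092]
[ 0.45748329 -0.00916742  0.22419242] 54.45
```

View pics/top31.png

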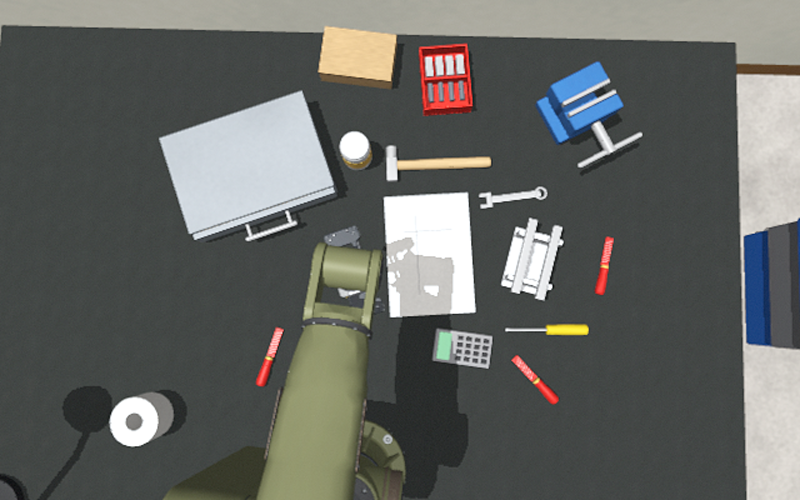

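View pics/top31c.png

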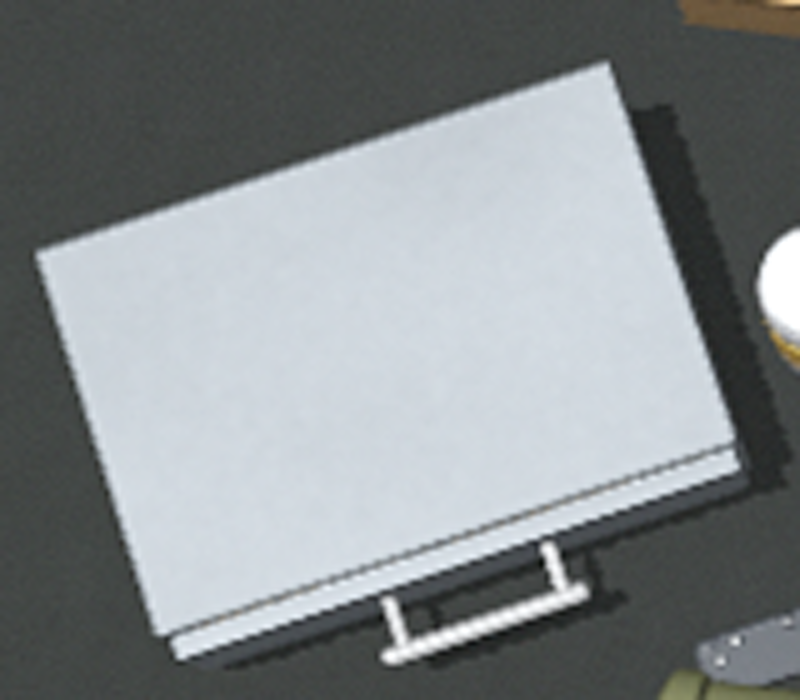

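View pics/side31.png

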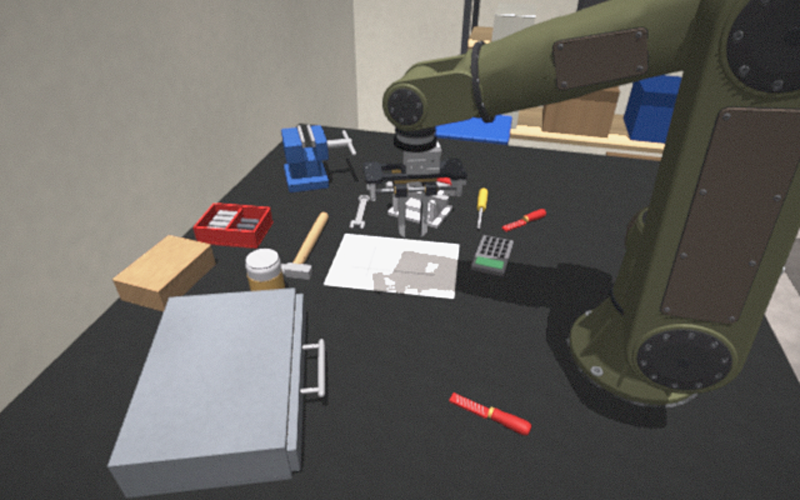

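```bash
python3 -c "
from station import ctrl
print(ctrl.hand_in())"
```

```text
the job is handed in; nothing more can be done
None
```

The job is done and handed in at about 54 s of the 210 s allowed. `hand_in` gave no verdict.

- **Bars:** I opened the drawer and took out both bars. Each lies level in its own pair of notches on the rest. They measured at (0.508, -0.450) and (0.523, -0.392), within about 1 mm of where the notch centres should be.
- **Files:** There were three on the bench. One was knocked 4–5 cm aside mid-run, so I measured it again before picking it up. All three lay flat and below the rim when I closed the drawer.
- **Drawer:** I pushed it until it stopped with about 27 N on the wrist. The handle then measured about 15 mm proud of the cabinet edge once its 35 mm stand-off is taken off, which matches the shut position. It sits about 3 mm further in than at the start.
- **Other things:** In the last pictures the hammer, wrench, tin, calculator, screwdriver and red look-alikes are where they started.

No check failed. I could not look inside the drawer once it was shut.

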